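# Pour the ball knobs from the scoop into their tip-out bin

## Task

Tip open the yellow bin that has a red ball knob stuck on its roof as a sample, leave the bin with the brass nut shut, and pour all seven red ball knobs from the blue hand scoop into the open bin. Then set the scoop back down upright on the flat carton and push the bin fully shut with the knobs in it, leaving the dark drilled block where it lies.

Things in the scene. Friction and masses are not known exactly. Their poses are not given: they have to be found in the camera images.
- bin_board: plywood base board, 114 (x) x 190 (y) x 6 mm, fixed to the bench; the two bin housings stand on it side by side, facing -x of its frame (to the robot's left, over the bench). Origin: centre of its underside
- knob_bin (a joint): hinge of the yellow bin under the roof that carries a red ball knob as a sample: 0 = shut, grows as the top of its front tips out, 0.9 rad = fully open (stop). Stiff hinge: it stays where it is left; about 3 N at the lip moves it
- knob_bin_lip (a point): middle of that bin's upper front edge; moves with the bin. x points from the front into the pocket, y along the edge, z up the front. Front plate 83 mm wide, 6 mm thick (x +-3 mm), with a bead along the edge (x -8 to +4, z -12 to 0 mm). 139 mm from the hinge axis. Shut, it stands 163 mm above the bench, 29 mm above the housing's flat roof: hook fingertips behind it or pinch it
- knob_bin_pocket (a point): on that bin's hinge axis, middle of the pocket's lower front corner, 24 mm above the bench; axes as for the lip. Pocket 76 mm wide (y +-38), floor along x to 92 mm, back wall 64 mm high, sides up to z 103 mm at the front plate (x 0). Fully open, its mouth reaches about 95 mm from lip to housing, the lip 110 mm above the bench. The sample knob stands on the roof, 80 mm behind the front
- nut_bin (a joint): hinge of the neighbouring, equal yellow bin, with a brass hexagon nut on its roof: 0 = shut; it must stay shut
- scoop: blue scoop, 140 g, nose toward +x, black handle at -x. Origin: centre of its flat underside, z up. Floor 3 mm, flat from x -52 to 30, rising to the nose at x 66, z 16 mm. Outside 62 mm wide at the back, 68 at the nose; walls 58 mm high, 28 at the nose. Handle: flat bar 16 mm thick (y), 26 deep, rising steeply backward (60 degrees) to x -109, z 115 mm. It spills from 25 degrees of tip; 55 empty it
- punch_carton_4: the closed green and orange carton lying flat on the robot's left, fixed, 103 x 238 x 75 mm (x, y, z); the scoop starts on its top, 75 mm above the bench. Origin: centre of its underside
- scoop_grip (a point): on the scoop's handle, in the middle of its thickness, at x -79, z 75 mm of the scoop's frame: grip here across the 16 mm (the scoop's y)
- scoop_nose (a point): middle of the scoop's pouring edge (upper face of its floor), at x 66, z 19 mm of the scoop's frame
- knob_1: one of the seven red ball knobs (a ball 25 mm across with a small flat and a brass bush, 12 g; it rolls) that start in the scoop. Origin: the ball's centre
- knob_2: one of the seven red ball knobs (a ball 25 mm across with a small flat and a brass bush, 12 g; it rolls) that start in the scoop. Origin: the ball's centre
- knob_3: one of the seven red ball knobs (a ball 25 mm across with a small flat and a brass bush, 12 g; it rolls) that start in the scoop. Origin: the ball's centre
- knob_4: one of the seven red ball knobs (a ball 25 mm across with a small flat and a brass bush, 12 g; it rolls) that start in the scoop. Origin: the ball's centre
- knob_5: one of the seven red ball knobs (a ball 25 mm across with a small flat and a brass bush, 12 g; it rolls) that start in the scoop. Origin: the ball's centre
- knob_6: one of the seven red ball knobs (a ball 25 mm across with a small flat and a brass bush, 12 g; it rolls) that start in the scoop. Origin: the ball's centre
- knob_7: one of the seven red ball knobs (a ball 25 mm across with a small flat and a brass bush, 12 g; it rolls) that start in the scoop. Origin: the ball's centre
- dark_block: dark grey metal block with drilled holes, 51 x 76 x 25 mm, lying behind the bins: a bystander, to be left where it lies. Origin: centre of its underside

How it is judged:
By the outcome, as a careful person would: the job done as asked, in the order asked, and still so for the second after the job is handed in, with the robot touching nothing.
It also fails if it takes over 64 s, if anything falls off the work surface, if the arm or the gripper's body presses on something with over 40 N, if the wrist force passes 120 N, or if a joint passes its speed limit or range.

## Robot

A 6-joint arm with a two-finger parallel gripper is mounted at the origin on the work surface; the furniture and walls round the work are solid. World frame = base frame: x ahead of the robot, y to its left, z up, the work surface at z = 0. Lengths are in m, angles in rad, forces in N, time in s.
With the tool pointing down it reaches from about 0.275 to 0.75 m from the base axis. Payload 10.2 kg.
Tool frame: the origin (TCP) lies on the centre line of the jaws, within the pads' length; the fingertips stand 8 mm ahead of it and the grasp point (between the pads) lies 11 mm behind it (tips_ahead is the distance from the TCP to the fingertips, in m); z points along the fingers, y is the line along which they close (so a half turn about z gives the same grasp; the last joint's range is limited). The gripper opens to 85 mm and grips with 20 to 120 N. Pads are 22 mm wide; open, the fingers measure 114 mm over their backs; the gripper's body (76 mm by 85 mm) begins 54 mm behind the grasp point. The pads swing forward as they close: fully open they stand 13 mm farther back than shut.
Start: joints at [1.014, 0.313, 1.498, -0, 1.331, -0.223], TCP at [0.172, 0.496, 0.218] pointing down, gripper open.
Joint ranges: [-2.94, 2.94], [-0.97, 2.17], [0.19, 2.56], [-1.23, 4.37], [0.02, 3.11], [-2.88, 2.88]. Speed limits (rad/s): [2.39, 2.39, 3.01, 3.14, 3.14, 3.14].

## Interface

Orientations are given as a unit quaternion [x, y, z, w].
In Python, from workcell import get_state, read_camera, camera_model, sign_off, tips_ahead gives the robot as it stands. The module is installed in compiled form; this text tells all that it offers.
- The arm moves only by the tool apply_moves, never from a script. Its arguments are lists of equal length, an entry for each row: "offset": the shift along the tool's x, y, z in m, a list of three; "twist": the turn about the tool's z in rad; "fingers": the finger opening in m, from 0 to 0.0854. A call has 1 to 12 rows; each row shifts and turns the commanded pose from where the row before left it, along the tool's axes as they then stand; what a row does not reach is not made up. A row lasts 1/12 s, in which the tool goes at most 41.7 mm and 7.16 degrees, less where a joint would pass 70% of its speed; a pose out of reach is approached as far as the arm can. A call is refused whole if a number of a shift passes 0.0417 or a number of a turn 0.125, either way. A call with a gripper value outside its range is refused whole. The fingers move at their own pace and stop on an object; the grip force is fixed at half the most. Time passes only in rows, so rows that do not move let the fingers close. It gives the time, the measured TCP pose, the force, the opening and the grip force at its end, in the units of the state.
- get_state(): the state, without advancing time (a new reading comes with each control period).
- read_camera(name): name is "side" or "top" or "wrist"; returns (picture, depth): 420x560x3 uint8, blue, green, red; 420x560 float32, m along the optical axis (not along the pixel's ray), 0 where there is no reading.
- camera_model(name): a dict with "fx", "fy", "cx", "cy" (pixels), "R" (3x3) and "t" (3): a world point X has camera coordinates R X + t. Camera axes: x right, y down, z forward; pixel columns grow to the right and rows downward; lengths in m; the calibration is good to about 2 mm. A picture is of the moment at which its call begins: read the wrist's pose just before it. camera_model takes no time and is no camera call; for the wrist camera it gives the pose at the moment of the call.
- sign_off(): hands the job in; it is judged then, once.
The state is a dict: "t": time; "joint_pos": joint angles; "joint_vel": joint speeds; "joint_efforts": joint torques, N m; "tcp_pos": TCP position; "ee_rot": TCP orientation; "ft_force": force on the tool from outside, world axes, zero at the start; "moment": the same for the moment, N m; "finger_gap": finger opening in m; "grasp_force": force on a finger pad.
Only numpy, scipy, OpenCV 4.12 (cv2) and the standard library are available. Lean on these libraries where they do the work, as an engineer would, in place of code of your own. Each camera call takes 0.05 s, during which the arm holds its last target. There are 200 camera calls.

## Working session

There is one attempt and no reset: what is moved stays moved. The work goes in short steps, Python scripts to look and compute and a tool call to move; the robot and the scene stay as the last step left them, time stands still between calls to the robot, and variables do not carry over. Pictures are saved under pics/ and viewed, at most 10 in all, crops included, and the job is handed in when it is done.

Besides the shell and the picture viewer there is one more tool, called after "Emit:" as name(argument=value, ...) on one line, values as JSON. apply_moves: Moves the arm, as the interface text tells. Its arguments: {"type":"object","properties":{"offset":{"type":"array"},"twist":{"type":"array"},"fingers":{"type":"array"}},"required":["offset","twist","fingers"]}

```bash
mkdir -p pics; python3 - <<'E'
from workcell import *
import cv2,numpy as np
s=get_state();print({k:np.round(v,3).tolist() for k,v in s.items()},tips_ahead)
for n in("top","side"):
    p,d=read_camera(n);m=camera_model(n);cv2.imwrite(f"pics/{n}0.png",p);np.savez(f"{n}0.npz",p=p,d=d,**m)
    print(n,m, -np.array(m["R"]).T@m["t"])
E
```

```text
{'t': 0.0, 'joint_pos': [1.014, 0.313, 1.498, -0.0, 1.331, -0.223], 'joint_vel': [0.0, -0.001, -0.001, 0.001, 0.001, 0.002], 'joint_efforts': [0.0, -41.228, -25.974, -0.0, 0.004, 0.0], 'tcp_pos': [0.172, 0.496, 0.218], 'ee_rot': [0.166, 0.986, -0.001, -0.0], 'ft_force': [0.194, -1.062, 0.528], 'moment': [-0.043, 0.023, -0.006], 'grasp_force': 0.0, 'finger_gap': 0.086} 0.008
top {'fx': 516.3663932505697, 'fy': 516.3663932505697, 'cx': 286.5155312288572, 'cy': 206.41764436872106, 'R': array([[ 0.02408857, -0.99937835, -0.02574196],
       [-0.99055346, -0.02038298, -0.13560377],
       [ 0.13499478,  0.02876529, -0.99042868]]), 't': array([0.03864848, 0.53068939, 1.31160299])} [0.34768567 0.01171285 1.37200759]
side {'fx': 539.2081625445608, 'fy': 539.2081625445608, 'cx': 284.6563392748918, 'cy': 204.52115095788255, 'R': array([[-0.94134218, -0.33671914, -0.02225116],
       [-0.18784561,  0.57764148, -0.794383  ],
       [ 0.28033715, -0.74360644, -0.60700951]]), 't': array([0.50181196, 0.16086129, 1.35612783])} [0.12242084 1.08447493 0.96213386]
```

View pics/top0.png

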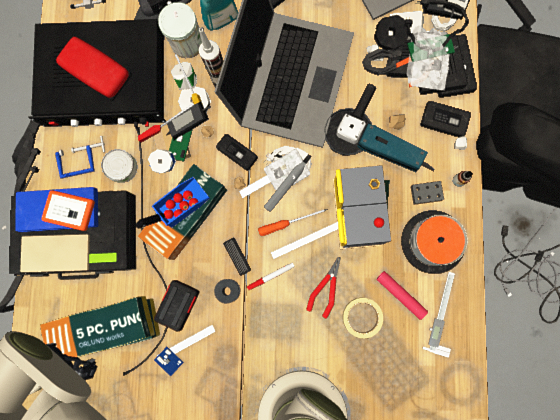

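View pics/side0.png

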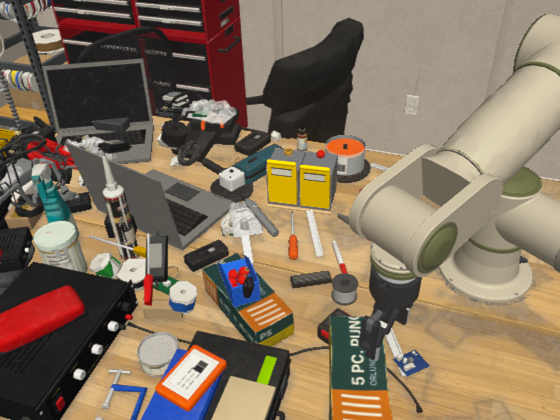

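The top view shows the knob bin (sample knob at px 379,223) nearer to the robot and the nut bin (nut at 375,184) beyond it, both facing left (+y). The scoop is on the carton at (180,205) with its handle at about (148,218) and its nose toward upper right. The side view confirms this, with the bin fronts at (283..317,185) and the scoop at (240,285).

```bash
cat > h.py <<'E'
import numpy as np,cv2
def cloud(f):
    z=np.load(f) if isinstance(f,str) else f
    d=z["d"];v,u=np.indices(d.shape)
    c=np.stack([(u-z["cx"])/z["fx"]*d,(v-z["cy"])/z["fy"]*d,d],-1)
    return z["p"],(c-z["t"])@z["R"],d>0
def rect(P):
    (c,s,a)=cv2.minAreaRect((P[:,:2]*1000).astype(np.float32));return np.round(c,1),np.round(s,1),round(a,2),np.round(cv2.boxPoints((c,s,a))).tolist()
E
python3 - <<'E'
from h import *
p,X,ok=cloud("top0.npz");hsv=cv2.cvtColor(p,cv2.COLOR_BGR2HSV);H,S,V=cv2.split(hsv)
v,u=np.indices(H.shape)
def box(a,b,c,d):return (u>=a)&(u<b)&(v>=c)&(v<d)&ok
b=box(325,400,155,255)
z=X[...,2]
m=b&(z>.125)&(z<.142);print("roof",m.sum(),np.median(z[m]),rect(X[m]))
m2=b&(H>20)&(H<35)&(S>120)&(z>.145);print("lip",m2.sum(),z[m2].max(),rect(X[m2]))
r=b&((H<8)|(H>172))&(S>130)&(z>.13);print("sample",X[r].mean(0))
r=b&(H>8)&(H<22)&(S>130)&(z>.13);print("nut",X[r].mean(0))
s=box(130,240,150,265)
m=s&(z>.065)&(z<.085)&(V>0);print("carton",m.sum(),np.median(z[m]),rect(X[m]))
bl=s&(H>100)&(H<130)&(S>120)&(z>.085);print("blue",bl.sum(),z[bl].max(),rect(X[bl]))
bl=bl&(z>.125);print("rim",bl.sum(),rect(X[bl]))
bk=s&(V<60)&(z>.11);print("black",bk.sum(),z[bk].max(),rect(X[bk]))
for q in X[bk][::12]:print(np.round(q,3),end=" ")
E
python3 - <<'E'
import cv2
a=cv2.imread('pics/top0.png');b=cv2.imread('pics/side0.png')
import numpy as np
x=cv2.resize(a[150:265,130:250],(400,383));y=cv2.resize(b[235:350,190:310],(400,383))
cv2.imwrite('pics/c1.png',np.hstack([x,y]))
E
```

```text
roof 3144 0.13454783023470857 (array([ 524.8, -135.1]), array([186.7, 117.1]), 6.24, [[426.0, -87.0], [438.0, -203.0], [624.0, -183.0], [611.0, -67.0]])
lip 344 0.16900581886653668 (array([ 520. , -122.1]), array([174.9, 101.2]), 1.95, [[431.0, -75.0], [434.0, -176.0], [609.0, -170.0], [606.0, -69.0]])
sample [ 0.48059169 -0.17092956  0.15414456]
nut [ 0.56927205 -0.14657364  0.14824995]
carton 2623 0.07604501333654384 (array([534.6, 359.6]), array([199.5, 237.3]), 56.39, [[381.0, 342.0], [578.0, 211.0], [689.0, 377.0], [491.0, 508.0]])
blue 759 0.18006215524839003 (array([517. , 322.7]), array([ 69.7, 151. ]), 39.42, [[442.0, 359.0], [538.0, 242.0], [592.0, 287.0], [496.0, 403.0]])
rim 179 (array([507.5, 336.5]), array([ 66. , 117.2]), 37.96, [[445.0, 362.0], [518.0, 270.0], [570.0, 311.0], [497.0, 403.0]])
black 185 0.1914061046155144 (array([474.4, 373.5]), array([15.1, 57.8]), 39.71, [[450.0, 391.0], [487.0, 346.0], [499.0, 356.0], [462.0, 401.0]])
[0.496 0.359 0.118] [0.488 0.363 0.139] [0.485 0.362 0.142] [0.482 0.364 0.15 ] [0.478 0.374 0.165] [0.473 0.383 0.183] [0.477 0.363 0.155] [0.471 0.377 0.18 ] [0.477 0.362 0.133] [0.469 0.375 0.177] [0.466 0.395 0.182] [0.469 0.373 0.161] [0.464 0.38  0.182] [0.461 0.388 0.186] [0.459 0.392 0.183] [0.457 0.384 0.178]
```

View pics/c1.png

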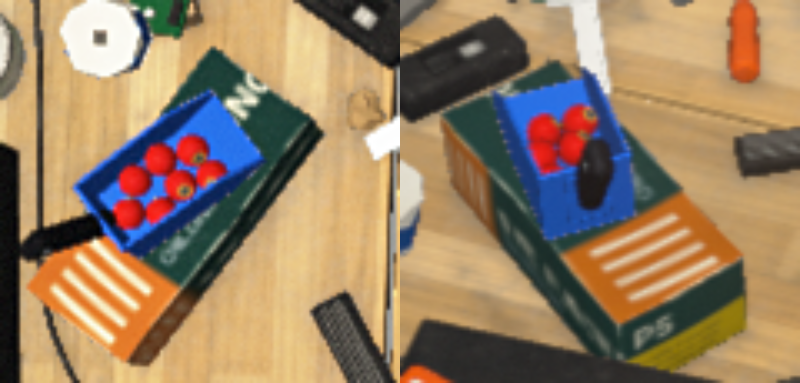

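The crop shows seven knobs in the scoop, with the handle at lower left and clear of the carton edge. Next I refine the bin line from both views.

```bash
cat >> h.py <<'E'
def cast(z,u,v,h):
    r=np.stack([(np.asarray(u)-z["cx"])/z["fx"],(np.asarray(v)-z["cy"])/z["fy"],np.ones_like(u,float)],-1)@z["R"]
    o=-z["R"].T@z["t"];return o+r*((h-o[2])/r[...,2])[...,None]
E
python3 - <<'E'
from h import *
for n,b in(("top",(325,400,155,255)),("side",(255,345,130,215))):
    z=np.load(n+"0.npz");p=z["p"];H,S,V=cv2.split(cv2.cvtColor(p,cv2.COLOR_BGR2HSV))
    v,u=np.indices(H.shape);m=(u>=b[0])&(u<b[1])&(v>=b[2])&(v<b[3])
    r=m&((H<8)|(H>172))&(S>130);print(n,"sample",u[r].mean(),v[r].mean(),cast(z,u[r].mean(),v[r].mean(),.15))
    y=m&(H>20)&(H<35)&(S>110)&(V>90)
    if n=="top":
        for row in range(164,250,5):
            c=np.where(y[row])[0]
            if len(c):print(row,c.min(),c.max(),np.round(cast(z,c.min()-.5,row,.163)[:2],4),np.round(cast(z,c.max()+.5,row,.163)[:2],4))
    else:
        for col in range(262,340,5):
            c=np.where(y[:,col])[0]
            if len(c):print(col,c.min(),c.max(),np.round(cast(z,col,c.min()-.5,.163)[:2],4))
x=cv2.resize(np.load("top0.npz")["p"][155:255,320:400],(400,500),interpolation=cv2.INTER_CUBIC);y=cv2.resize(np.load("side0.npz")["p"][140:220,255:345],(400,356),interpolation=cv2.INTER_CUBIC)
c=np.zeros((500,800,3),np.uint8);c[:,:400]=x;c[:356,400:]=y;cv2.imwrite("pics/c2.png",c)
E
```

```text
top sample 378.48148148148147 222.1851851851852 [ 0.4810436  -0.17155821  0.15      ]
169 337 339 [ 0.6048 -0.0701] [ 0.605  -0.0772]
174 336 340 [ 0.5927 -0.0678] [ 0.5929 -0.0797]
179 334 373 [ 0.5805 -0.0632] [ 0.5823 -0.1578]
184 334 341 [ 0.5684 -0.0634] [ 0.5688 -0.0823]
189 335 342 [ 0.5565 -0.0659] [ 0.5568 -0.0848]
194 335 342 [ 0.5445 -0.066 ] [ 0.5448 -0.0849]
199 336 343 [ 0.5325 -0.0685] [ 0.5329 -0.0874]
204 336 341 [ 0.5206 -0.0686] [ 0.5209 -0.0828]
209 337 342 [ 0.5088 -0.0711] [ 0.509  -0.0852]
214 337 343 [ 0.4969 -0.0713] [ 0.4972 -0.0877]
219 337 344 [ 0.4851 -0.0714] [ 0.4854 -0.0901]
224 338 344 [ 0.4733 -0.0739] [ 0.4736 -0.0902]
229 338 345 [ 0.4615 -0.074 ] [ 0.4619 -0.0927]
234 339 345 [ 0.4498 -0.0764] [ 0.4502 -0.0928]
239 339 346 [ 0.4381 -0.0766] [ 0.4385 -0.0952]
244 341 346 [ 0.4265 -0.0813] [ 0.4269 -0.0953]
249 379 379 [ 0.4169 -0.1697] [ 0.4169 -0.172 ]
side sample 320.8181818181818 153.5090909090909 [ 0.48022275 -0.16541844  0.15      ]
267 160 179 [ 0.6062 -0.0711]
272 160 201 [ 0.5931 -0.0753]
277 160 202 [ 0.58   -0.0795]
282 161 202 [ 0.5652 -0.0789]
287 161 203 [ 0.5521 -0.0831]
292 162 203 [ 0.5375 -0.0825]
297 190 191 [0.4828 0.0369]
302 165 205 [ 0.5069 -0.0766]
307 165 205 [ 0.494  -0.0807]
312 166 206 [ 0.4797 -0.0801]
317 166 207 [ 0.4669 -0.0842]
322 167 207 [ 0.4527 -0.0836]
327 167 208 [ 0.44   -0.0877]
```

View pics/c2.png

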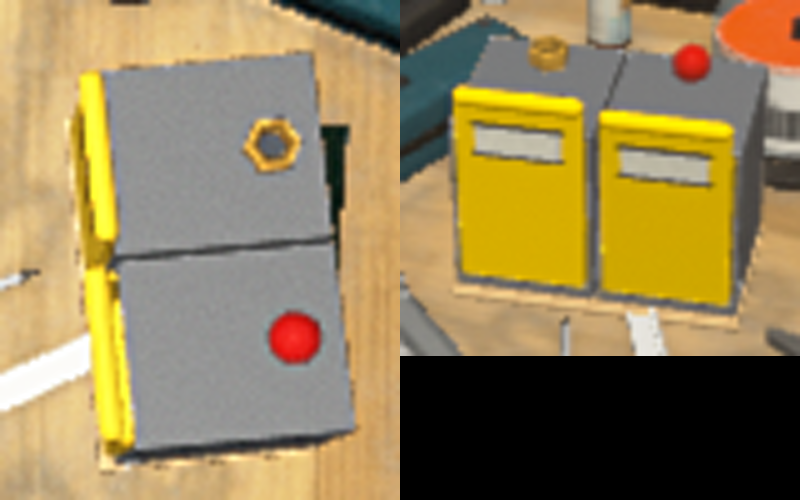

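The knob bin's lip centre is about (0.4725, -0.085), with its inward direction about (0.095, -0.995). I move above the hook point with the fingers closed.

Emit:
apply_moves(offset=[[-0.0241,-0.0235,-0.003],[-0.0241,-0.0235,-0.003],[-0.0241,-0.0235,-0.003],[-0.0241,-0.0235,-0.003],[-0.0241,-0.0235,-0.003],[-0.0241,-0.0235,-0.003],[-0.0241,-0.0235,-0.003],[-0.0241,-0.0235,-0.003],[-0.0241,-0.0235,-0.003],[-0.0241,-0.0235,-0.003]], twist=[0,0,0,0,0,0,0,0,0,0], fingers=[0,0,0,0,0,0,0,0,0,0])

```text
t: 0.93
tcp_pos: [0.3229, 0.1935, 0.2483]
ee_rot: [0.166, 0.986, -0.0, -0.0]
ft_force: [1.2, 1.6, 1.0]
finger_gap: 0.0
grasp_force: 0.0
```

Emit:
apply_moves(offset=[[-0.0241,-0.0235,0],[-0.0241,-0.0235,0],[-0.0241,-0.0235,0],[-0.0241,-0.0235,0],[-0.0241,-0.0235,0],[-0.0241,-0.0235,0],[-0.0241,-0.0235,0],[-0.0241,-0.0235,0],[-0.0241,-0.0235,0],[-0.0241,-0.0235,0]], twist=[0,0,0,0,0,0,0,0,0,0], fingers=[0,0,0,0,0,0,0,0,0,0])

```text
t: 1.77
tcp_pos: [0.4737, -0.1076, 0.248]
ee_rot: [0.166, 0.986, 0.0, -0.0]
ft_force: [0.0, 0.1, -0.1]
finger_gap: -0.0002
grasp_force: 0.0
```

Emit:
apply_moves(offset=[[0,0,0],[0,0,0],[0,0,0],[0,0,0],[0,0,0],[0,0,0],[0,0,0],[0,0,0],[0,0,0],[0,0,0]], twist=[0.1143,0.1143,0.1143,0.1143,0.1143,0.1143,0.1143,0.1143,0.1143,0.1143], fingers=[0,0,0,0,0,0,0,0,0,0])

```text
t: 2.6
tcp_pos: [0.4733, -0.1058, 0.248]
ee_rot: [0.675, 0.738, -0.0, -0.0]
ft_force: [-0.6, -1.2, 0.1]
finger_gap: 0.0
grasp_force: 0.0
```

Emit:
apply_moves(offset=[[-0.006,0,0.0235],[0,0,0.0235],[0,0,0.0235],[0,0,0.0225],[0,0,0]], twist=[0,0,0,0,0], fingers=[0,0,0,0,0])

```text
t: 3.02
tcp_pos: [0.472, -0.111, 0.1514]
ee_rot: [0.673, 0.739, -0.001, -0.004]
ft_force: [-0.3, -0.1, -1.1]
finger_gap: -0.0003
grasp_force: 0.0
```

Emit:
apply_moves(offset=[[0.005,0,0],[0.005,0,0],[0.005,0,0],[0.005,0,0],[0.005,0,0.001]], twist=[0,0,0,0,0], fingers=[0,0,0,0,0])

```text
t: 3.43
tcp_pos: [0.472, -0.0865, 0.1552]
ee_rot: [0.673, 0.74, 0.0, 0.001]
ft_force: [1.0, -0.9, 0.2]
finger_gap: 0.0003
grasp_force: 0.0
```

Emit:
apply_moves(offset=[[0.0056,0,0.002],[0.0056,0,0.002],[0.0056,0,0.002],[0.0056,0,0.002],[0.0066,0,0.003],[0.0066,0,0.003]], twist=[0,0,0,0,0,0], fingers=[0,0,0,0,0,0])

```text
t: 3.93
tcp_pos: [0.4687, -0.0512, 0.1442]
ee_rot: [0.673, 0.74, 0.0, 0.001]
ft_force: [-19.7, 8.8, 52.5]
finger_gap: -0.0001
grasp_force: 26.8
```

```bash
python3 - <<'E'
from workcell import *
import cv2,numpy as np
p,d=read_camera("side");q,e=read_camera("top")
x=cv2.resize(p[100:250,220:420],(400,300));y=cv2.resize(q[140:290,280:480],(400,300));cv2.imwrite("pics/o1.png",np.hstack([x,y]))
E
```

```text
(no output)
```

View pics/o1.png

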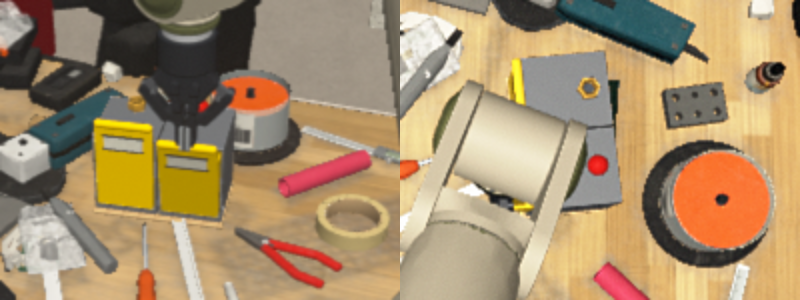

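The side view shows the finger at the knob bin's lip (about px 187,148) and its plate slightly tilted, with the nut bin still shut. The force reading is odd, so I re-read it.

```bash
python3 - <<'E'
from workcell import *
import cv2,numpy as np
s=get_state();print({k:np.round(s[k],3).tolist() for k in("t","tcp_pos","ee_rot","ft_force","moment","grasp_force","finger_gap")})
p,d=read_camera("wrist");q,e=read_camera("side")
x=cv2.resize(q[130:220,250:370],(400,300),interpolation=cv2.INTER_CUBIC)
c=np.zeros((420,800,3),np.uint8);c[:300,:400]=x;c[:300,400:]=cv2.resize(p,(400,300));cv2.imwrite("pics/o2.png",c)
np.savez("w1.npz",p=p,d=d,**camera_model("wrist"))
E
```

```text
{'t': 4.033, 'tcp_pos': [0.468, -0.05, 0.144], 'ee_rot': [0.673, 0.74, 0.001, 0.001], 'ft_force': [-17.122, 11.491, 42.735], 'moment': [1.677, 2.809, -0.091], 'grasp_force': 21.844, 'finger_gap': 0.0}
```

View pics/o2.png

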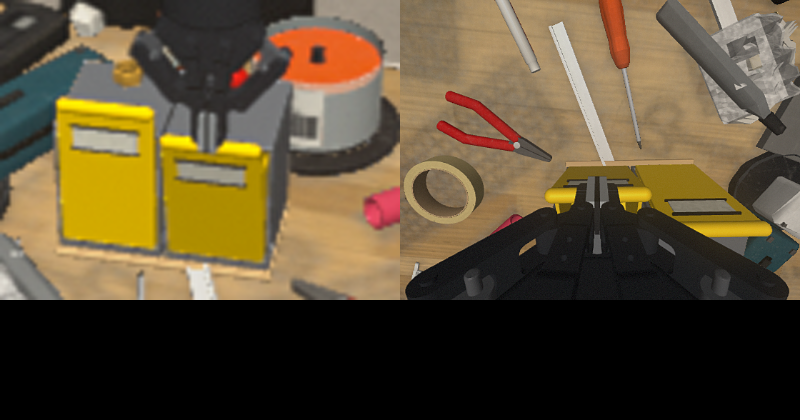

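The wrist view shows the bead around the fingertips at (597,195 in the half-scale panel). I measure it with depth.

```bash
python3 - <<'E'
from h import *
p,X,ok=cloud("w1.npz");H,S,V=cv2.split(cv2.cvtColor(p,cv2.COLOR_BGR2HSV))
y=ok&(H>20)&(H<35)&(S>110)&(V>70)
o=np.array([.4725,-.085]);ex=np.array([.095,-.9955]);ey=np.array([.9955,.095])
P=X[y];lx=(P[:,:2]-o)@ex;ly=(P[:,:2]-o)@ey
for c in(-35,-25,-18,-12,12,18,25,35,80,100):
    m=(abs(ly*1000-c)<2)
    if m.sum():
        a=np.c_[lx,P[:,2]][m]*1000;a=a[np.argsort(-a[:,1])];print(c,m.sum(),np.round(a[::max(1,len(a)//10)]).astype(int).tolist())
for u,v in((275,262),(275,275),(262,262),(290,262),(275,300),(275,320),(275,340)):print(u,v,p[v,u],np.round(X[v,u],3))
E
```

```text
-35 464 [[-26, 159], [-28, 158], [-30, 157], [-34, 154], [-22, 123], [9, 109], [-16, 98], [24, 86], [38, 73], [47, 55], [1, 22]]
-25 250 [[-28, 160], [-29, 158], [-26, 158], [-25, 157], [-32, 156], [-33, 156], [-34, 153], [-16, 96], [-12, 77], [-6, 51]]
-18 224 [[-29, 159], [-32, 158], [-31, 158], [-32, 157], [-34, 156], [-33, 155], [-34, 151], [-15, 90], [-11, 74], [-7, 56], [0, 25]]
-12 102 [[-49, 199], [-44, 179], [-17, 100], [-16, 93], [-14, 85], [-12, 78], [-10, 70], [-8, 60], [-5, 47], [-3, 36], [0, 24]]
12 94 [[-48, 203], [-44, 172], [-17, 96], [-16, 91], [-14, 84], [-12, 76], [-10, 68], [-9, 63], [-6, 49], [-4, 39], [-1, 26]]
18 242 [[-29, 159], [-29, 158], [-30, 158], [-26, 157], [-24, 156], [-34, 155], [-35, 152], [-16, 92], [-12, 76], [-7, 54], [0, 21]]
25 247 [[-30, 160], [-31, 158], [-30, 158], [-25, 157], [-34, 157], [-34, 155], [-34, 153], [-17, 96], [-13, 78], [-8, 55], [-2, 28]]
35 332 [[-48, 212], [-27, 158], [-26, 158], [-25, 157], [-34, 155], [-25, 132], [-22, 118], [-18, 101], [-13, 78], [-6, 47], [-1, 23]]
80 418 [[-3, 164], [-3, 162], [-5, 159], [-5, 155], [-1, 142], [-1, 108], [-1, 97], [-1, 83], [-1, 68], [-1, 49], [-1, 25]]
100 454 [[-1, 164], [-3, 162], [-4, 161], [-6, 158], [-2, 145], [-1, 110], [-1, 98], [-1, 84], [-1, 69], [-2, 48], [-1, 22]]
275 262 [27 36 41] [ 0.467 -0.037  0.178]
275 275 [31 41 43] [ 0.467 -0.037  0.19 ]
262 262 [ 96 100 102] [ 0.461 -0.038  0.178]
290 262 [67 72 75] [ 0.474 -0.037  0.177]
275 300 [39 44 46] [ 0.468 -0.046  0.194]
275 320 [38 38 42] [ 0.469 -0.055  0.195]
275 340 [98 95 97] [ 0.475 -0.118  0.134]
```

The fingers have ridden into the bead: it sits 28 mm out (bin about 0.21 rad open) inside the finger footprint, pushing upward. I back straight up and check the joints, then redo it with the pads straddling the lip.

Emit:
apply_moves(offset=[[0,0,-0.008],[0,0,-0.012],[0,0,-0.02],[0,0,-0.03],[0,0,0]], twist=[0,0,0,0,0], fingers=[0,0,0,0,0])

```text
t: 4.55
tcp_pos: [0.4701, -0.0518, 0.2148]
ee_rot: [0.673, 0.74, 0.001, 0.004]
ft_force: [1.5, 0.2, 0.6]
finger_gap: 0.0001
grasp_force: 0.0
```

```bash
cat >> h.py <<'E'
O=np.array([.4725,-.085]);EX=np.array([.095,-.9955]);EY=np.array([.9955,.095])
def look(f):
    p,X,ok=cloud(f);H,S,V=cv2.split(cv2.cvtColor(p,cv2.COLOR_BGR2HSV))
    y=ok&(H>20)&(H<35)&(S>110)&(V>70);P=X[y];lx=(P[:,:2]-O)@EX;ly=(P[:,:2]-O)@EY
    for c in(-30,-20,-10,0,10,20,30):
        m=abs(ly*1000-c)<3
        if m.sum():a=np.c_[lx,P[:,2]][m]*1000;a=a[np.argsort(-a[:,1])];print(c,m.sum(),np.round(a[::max(1,len(a)//9)]).astype(int).tolist())
E
python3 - <<'E'
from workcell import *
from h import *
s=get_state();print({k:np.round(s[k],3).tolist() for k in("t","tcp_pos","joint_pos","ft_force")})
for n in("wrist","side"):
    p,d=read_camera(n);look(dict(p=p,d=d,**camera_model(n)))
E
```

```text
{'t': 4.55, 'tcp_pos': [0.47, -0.052, 0.215], 'joint_pos': [-0.358, 0.196, 1.658, 0.0, 1.279, -0.453], 'ft_force': [1.52, 0.184, 0.611]}
-30 253 [[-27, 157], [-25, 156], [-26, 155], [-25, 154], [-33, 151], [-8, 56], [47, 31], [44, 29], [34, 28], [1, 17]]
-20 243 [[-31, 157], [-27, 156], [-32, 155], [-33, 154], [-34, 152], [-11, 69], [49, 31], [44, 29], [32, 27]]
-10 229 [[-28, 157], [-29, 156], [-30, 155], [-34, 154], [-23, 153], [-14, 82], [43, 31], [39, 29], [30, 27], [-1, 23]]
0 231 [[-30, 157], [-32, 156], [-30, 155], [-33, 154], [-34, 153], [-15, 83], [-4, 37], [42, 29], [34, 27], [28, 25]]
10 233 [[-28, 157], [-30, 156], [-29, 155], [-32, 154], [-24, 152], [-16, 86], [-5, 40], [40, 29], [34, 27], [28, 26]]
20 249 [[-29, 157], [-31, 156], [-27, 155], [-33, 154], [-34, 152], [-9, 55], [45, 30], [44, 29], [36, 28], [36, 26]]
30 256 [[-29, 157], [-32, 156], [-33, 155], [-25, 154], [-35, 151], [-9, 57], [47, 31], [42, 29], [44, 28], [0, 17]]
-30 113 [[-30, 161], [-25, 142], [-19, 121], [-11, 96], [-5, 74], [-4, 49], [-5, 36], [-456, 29], [-455, 19], [-454, 6]]
-20 103 [[-31, 161], [-25, 144], [-10, 97], [-13, 82], [-8, 65], [1, 41], [-471, 34], [-472, 25], [-471, 18], [-470, 6]]
-10 96 [[-26, 159], [-28, 144], [-20, 103], [-8, 77], [-6, 58], [-485, 38], [3, 30], [-479, 25], [-479, 18], [-480, 8]]
0 90 [[-31, 161], [-26, 145], [-12, 102], [-10, 80], [-7, 64], [-496, 41], [-489, 34], [-491, 27], [-494, 19]]
10 71 [[-29, 158], [-32, 151], [-24, 135], [-13, 98], [-11, 83], [-9, 67], [-4, 53], [-1, 41], [-505, 37], [-504, 32], [3, 20]]
20 66 [[-28, 159], [-32, 152], [-23, 139], [-17, 99], [-13, 86], [-10, 73], [-6, 64], [-5, 53], [-4, 38], [4, 25]]
30 68 [[-36, 163], [-33, 151], [-24, 136], [-20, 116], [-17, 100], [-12, 87], [-14, 75], [-7, 56], [0, 44], [0, 30]]
```

Emit:
apply_moves(offset=[[0,0,0],[0,0,0],[0,0,0],[0,0,0],[0,0,0],[0,0,0],[0,0,0],[0,0,0],[0,0,0],[0,0,0],[0,0,0],[0,0,0]], twist=[-0.125,-0.125,-0.125,-0.125,-0.125,-0.125,-0.125,-0.125,-0.125,-0.125,-0.125,-0.125], fingers=[0.04,0.04,0.04,0.04,0.04,0.04,0.04,0.04,0.04,0.04,0.04,0.04])

```text
t: 5.65
tcp_pos: [0.4678, -0.0512, 0.2089]
ee_rot: [-0.015, 1.0, 0.0, -0.001]
ft_force: [0.0, 0.2, -0.5]
finger_gap: 0.0404
grasp_force: 0.0
```

Emit:
apply_moves(offset=[[0,0,0.01],[0,0,0.02],[0,0,0.02],[0,0,0.015],[0,0,0.004],[0,0,0]], twist=[-0.071,0,0,0,0,0], fingers=[0.04,0.04,0.04,0.04,0.04,0.04])

```text
t: 6.15
tcp_pos: [0.4674, -0.0512, 0.1398]
ee_rot: [-0.047, 0.999, 0.001, -0.002]
ft_force: [0.6, 0.2, 0.1]
finger_gap: 0.04
grasp_force: 0.0
```

Emit:
apply_moves(offset=[[0,0.006,-0.001],[0,0.006,0],[0,0.006,0],[0,0.006,0.001],[0,0.006,0.002],[0,0.006,0.002],[0,0.006,0.002]], twist=[0,0,0,0,0,0,0], fingers=[0.04,0.04,0.04,0.04,0.04,0.04,0.04])

```text
t: 6.73
tcp_pos: [0.4645, -0.0091, 0.1356]
ee_rot: [-0.047, 0.999, -0.0, 0.001]
ft_force: [0.4, -0.4, 2.2]
finger_gap: 0.0402
grasp_force: 1.2
```

```bash
python3 - <<'E'
from workcell import *
from h import *
p,d=read_camera("side");look(dict(p=p,d=d,**camera_model("side")))
E
```

```text
-30 104 [[-51, 153], [-51, 141], [-37, 117], [-31, 97], [-18, 70], [-5, 43], [-454, 34], [-460, 24], [-454, 17], [-455, 8]]
-20 98 [[-51, 151], [-43, 133], [-26, 84], [85, 70], [-14, 58], [-8, 43], [-474, 34], [-473, 29], [-468, 21], [-467, 12]]
-10 107 [[-54, 162], [-45, 133], [-22, 91], [82, 73], [90, 61], [-5, 43], [-484, 33], [-485, 27], [-487, 20], [-480, 9]]
0 76 [[-46, 142], [-27, 92], [-22, 78], [-20, 70], [88, 58], [-490, 38], [-493, 34], [-2, 28], [0, 23], [-493, 15]]
10 66 [[-133, 212], [-32, 97], [73, 84], [-20, 76], [-17, 66], [86, 58], [-8, 46], [-500, 35], [-3, 31], [3, 24]]
20 31 [[-31, 96], [-28, 87], [-21, 82], [-23, 76], [-15, 67], [-15, 60], [-9, 51], [-6, 42], [0, 34], [-2, 29], [2, 22]]
30 51 [[-61, 148], [-45, 130], [-40, 120], [-30, 100], [-31, 94], [-24, 82], [-16, 69], [-16, 56], [-5, 40], [0, 30], [2, 20]]
```

Emit:
apply_moves(offset=[[0,0.006,0.003],[0,0.006,0.003],[0,0.006,0.004],[0,0.006,0.004],[0,0.006,0.005],[0,0.005,0.005],[0,0.004,0.005],[0,0,0]], twist=[0,0,0,0,0,0,0,0], fingers=[0.04,0.04,0.04,0.04,0.04,0.04,0.04,0.04])

```text
t: 7.45
tcp_pos: [0.46, 0.0316, 0.1061]
ee_rot: [-0.047, 0.999, 0.002, -0.001]
ft_force: [-2.8, 12.4, 9.4]
finger_gap: 0.0398
grasp_force: 6.5
```

```bash
python3 - <<'E'
from workcell import *
from h import *
p,d=read_camera("side");look(dict(p=p,d=d,**camera_model("side")))
E
```

```text
-30 63 [[-93, 125], [-92, 120], [-59, 83], [-457, 41], [-451, 34], [-4, 28], [-459, 22], [-457, 17], [-457, 10]]
-20 113 [[-102, 201], [-92, 119], [61, 82], [53, 70], [43, 56], [35, 48], [31, 37], [-472, 28], [2, 22], [-471, 8]]
-10 119 [[-89, 173], [6, 132], [63, 87], [51, 73], [51, 63], [37, 52], [32, 41], [-483, 33], [-481, 19], [-480, 4]]
0 84 [[63, 89], [54, 77], [56, 68], [49, 60], [41, 54], [32, 43], [32, 36], [-491, 30], [-486, 24], [-490, 14]]
10 78 [[-181, 220], [-175, 193], [71, 85], [66, 78], [62, 70], [46, 60], [37, 53], [-21, 44], [28, 38], [-8, 32]]
20 1 [[-147, 248]]
30 8 [[-142, 255], [-136, 254], [-141, 252], [-92, 121], [-94, 119], [-96, 114], [-92, 114], [-63, 86]]
```

Emit:
apply_moves(offset=[[0,0.002,0.004],[0,0.003,0.004],[0,0.003,0.003],[0,0.002,0.002],[0,0,0]], twist=[0,0,0,0,0], fingers=[0.04,0.04,0.04,0.04,0.04])

```text
t: 7.92
tcp_pos: [0.4589, 0.042, 0.0935]
ee_rot: [-0.047, 0.999, 0.002, -0.001]
ft_force: [-5.2, 16.9, 12.9]
finger_gap: 0.0401
grasp_force: 9.6
```

```bash
python3 - <<'E'
from workcell import *
from h import *
p,d=read_camera("side");look(dict(p=p,d=d,**camera_model("side")))
x=cv2.resize(p[120:240,240:400],(400,300),interpolation=cv2.INTER_CUBIC)
p,d=read_camera("wrist");np.savez("w2.npz",p=p,d=d,**camera_model("wrist"));look("w2.npz")
cv2.imwrite("pics/o3.png",np.hstack([x,cv2.resize(p,(400,300))]))
E
```

```text
-30 56 [[-147, 235], [18, 123], [-103, 106], [-39, 55], [-456, 32], [-459, 29], [-456, 23], [-457, 17], [-454, 11], [-455, 5]]
-20 119 [[-110, 207], [-105, 109], [47, 82], [46, 68], [20, 52], [19, 42], [16, 33], [-472, 29], [-474, 17], [-463, 5]]
-10 122 [[-72, 174], [4, 126], [-103, 106], [50, 74], [45, 60], [31, 49], [17, 38], [13, 30], [-480, 18], [-483, 9]]
0 90 [[4, 128], [48, 82], [48, 71], [39, 60], [35, 48], [20, 40], [21, 34], [-497, 30], [-493, 22]]
10 78 [[-188, 211], [-183, 177], [58, 84], [49, 72], [34, 61], [32, 56], [19, 44], [-501, 39], [13, 34], [-503, 28]]
20 12 [[-155, 239], [-155, 236], [-155, 236], [-157, 235], [-143, 214], [-149, 213], [-142, 210], [-143, 205], [-145, 204], [-145, 201], [-143, 196], [33, 47]]
30 10 [[-147, 258], [-146, 255], [-147, 253], [-145, 248], [-145, 245], [-145, 243], [-154, 241], [-101, 107], [-103, 106], [-107, 105]]
-30 938 [[-100, 111], [-97, 109], [-105, 107], [-92, 104], [-85, 98], [-79, 93], [-71, 87], [-62, 80], [-53, 72], [-33, 56]]
-20 1620 [[-100, 111], [-95, 108], [-88, 100], [-76, 90], [-59, 78], [42, 67], [37, 61], [31, 54], [-19, 44]]
-10 2001 [[-64, 192], [-93, 105], [-79, 93], [-59, 77], [41, 67], [36, 60], [29, 53], [22, 44], [15, 35], [8, 23]]
0 1720 [[-93, 105], [-78, 91], [-59, 77], [44, 69], [39, 63], [-34, 57], [-25, 49], [-16, 42], [15, 33], [7, 23]]
10 1619 [[-109, 141], [-73, 88], [-56, 74], [43, 69], [39, 63], [-35, 57], [27, 50], [22, 42], [14, 33], [7, 24]]
20 1607 [[3, 127], [-73, 88], [48, 75], [42, 70], [35, 64], [34, 57], [28, 50], [-16, 42], [13, 33], [6, 24]]
30 1596 [[4, 128], [-106, 106], [49, 76], [-52, 70], [-44, 64], [33, 58], [-28, 51], [-18, 43], [14, 34], [6, 23]]
```

View pics/o3.png

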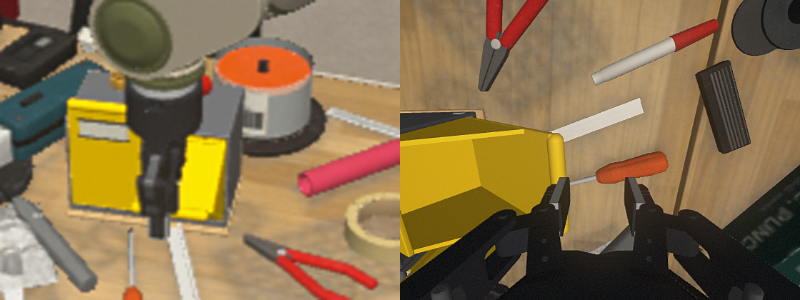

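The bin is now open at about 0.88 rad (plate slope measured) and its mouth is clear. The wrist view shows the pad on the bead at (557,160). I retreat and go to the scoop.

Emit:
apply_moves(offset=[[0,-0.004,-0.002],[0,-0.002,-0.01],[0,0,-0.03],[0,0,-0.035],[0,0,-0.035],[0,0,-0.035],[0,0,-0.02],[0,0,0]], twist=[0,0,0,0,0,0,0,0], fingers=[0.04,0.04,0.06,0.06,0.06,0.06,0.06,0.06])

```text
t: 8.68
tcp_pos: [0.4615, 0.0332, 0.2642]
ee_rot: [-0.047, 0.999, -0.001, 0.003]
ft_force: [0.7, 0.8, -0.2]
finger_gap: 0.0599
grasp_force: 0.0
```

Emit:
apply_moves(offset=[[-0.0047,0.0334,0],[-0.0047,0.0334,0],[-0.0047,0.0334,0],[-0.0047,0.0334,0],[-0.0047,0.0334,0],[-0.0047,0.0334,0],[-0.0047,0.0334,0],[-0.0047,0.0334,0],[-0.0047,0.0334,0],[-0.0047,0.0334,0]], twist=[0,0,0,0,0,0,0,0,0,0], fingers=[0.06,0.06,0.06,0.06,0.06,0.06,0.06,0.06,0.06,0.06])

```text
t: 9.52
tcp_pos: [0.4749, 0.3718, 0.2588]
ee_rot: [-0.047, 0.999, -0.0, -0.001]
ft_force: [0.2, -1.0, -0.1]
finger_gap: 0.0602
grasp_force: 0.0
```

Emit:
apply_moves(offset=[[0,0,0],[0,0,0],[0,0,0],[0,0,0],[0,0,0],[0,0,0],[0,0,0],[0,0,0],[0,0,0]], twist=[0.122,0.122,0.122,0.122,0.122,0.122,0.122,0.122,0], fingers=[0.06,0.06,0.06,0.06,0.06,0.06,0.06,0.06,0.06])

```text
t: 10.27
tcp_pos: [0.4752, 0.3701, 0.2588]
ee_rot: [0.429, 0.903, -0.001, -0.001]
ft_force: [-0.6, -0.2, -0.1]
finger_gap: 0.06
grasp_force: 0.0
```

```bash
python3 - <<'E'
from workcell import *
from h import *
s=get_state();print(s["tcp_pos"],s["ee_rot"])
p,d=read_camera("wrist");np.savez("w3.npz",p=p,d=d,**camera_model("wrist"));cv2.imwrite("pics/w3.png",p)
q,e=read_camera("side");np.savez("side1.npz",p=q,d=e,**camera_model("side"));look("side1.npz")
pp,X,ok=cloud("w3.npz");H,S,V=cv2.split(cv2.cvtColor(p,cv2.COLOR_BGR2HSV))
bk=ok&(V<60)&(X[...,2]>.1)&(X[...,2]<.2)&(np.hypot(X[...,0]-.474,X[...,1]-.375)<.06)
print("handle",bk.sum(),rect(X[bk]));
for h in(.13,.15,.17,.185):
    m=bk&(abs(X[...,2]-h)<.006);print(h,m.sum(),np.round(X[m].mean(0),4) if m.any() else 0)
bl=ok&(H>100)&(H<130)&(S>120)&(X[...,2]>.12);print("rim",bl.sum(),rect(X[bl]))
E
```

```text
[0.47515463 0.37006761 0.25881059] [ 4.28642980e-01  9.03473094e-01 -8.90372974e-04 -8.77994005e-04]
-30 54 [[10, 128], [-98, 115], [-100, 107], [-453, 36], [-11, 33], [-459, 29], [-458, 21], [-452, 15], [-459, 9]]
-20 104 [[-492, 488], [60, 86], [51, 72], [33, 59], [39, 49], [-474, 41], [-468, 34], [-471, 28], [-474, 17], [-469, 7]]
-10 105 [[-422, 380], [-98, 112], [66, 81], [49, 68], [30, 57], [27, 45], [21, 38], [-481, 30], [-484, 20], [-485, 8]]
0 103 [[-409, 383], [-96, 115], [65, 84], [55, 73], [44, 60], [31, 51], [15, 41], [17, 33], [-492, 23], [-493, 14]]
10 76 [[8, 130], [-106, 115], [61, 81], [50, 75], [47, 66], [37, 56], [24, 47], [25, 43], [19, 37], [-501, 29]]
20 76 [[5, 131], [-93, 114], [-97, 104], [55, 80], [50, 70], [39, 63], [36, 55], [32, 47], [27, 40], [-12, 33]]
30 71 [[9, 127], [-102, 112], [63, 84], [57, 78], [46, 71], [41, 64], [39, 59], [37, 52], [-24, 44], [23, 38], [4, 19]]
handle 137 (array([476.8, 377. ]), array([14.7, 59.2]), 40.32, [[452.0, 395.0], [490.0, 350.0], [502.0, 359.0], [463.0, 404.0]])
0.13 3 [0.4932 0.3663 0.1344]
0.15 21 [0.4838 0.368  0.1501]
0.17 21 [0.4759 0.3774 0.1702]
0.185 32 [0.4664 0.3878 0.1817]
rim 890 (array([491.7, 438. ]), array([141. , 346.9]), 5.98, [[404.0, 603.0], [440.0, 258.0], [580.0, 273.0], [544.0, 618.0]])
```

View pics/w3.png

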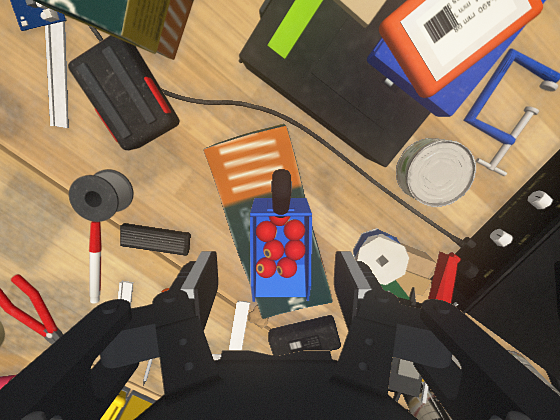

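The wrist view shows the handle at (281,190), lined up with the jaw centre line, and all seven knobs in the scoop. I go down and grip.

Emit:
apply_moves(offset=[[0.005,0.004,0.02],[0,0,0.03],[0,0,0.03],[0,0,0.025],[0,0,0.015],[0,0,0]], twist=[0,0,0,0,0,0], fingers=[0.06,0.06,0.06,0.06,0.06,0.06])

```text
t: 10.87
tcp_pos: [0.4739, 0.3756, 0.1363]
ee_rot: [0.425, 0.905, -0.003, -0.002]
ft_force: [-0.9, -0.3, -0.3]
finger_gap: 0.0598
grasp_force: 0.0
```

Emit:
apply_moves(offset=[[0,0,0],[0,0,0],[0,0,0],[0,0,0],[0,0,0],[0,0,0]], twist=[0,0,0,0,0,0], fingers=[0.03,0.02,0.01,0,0,0])

```text
t: 11.37
tcp_pos: [0.476, 0.3767, 0.1417]
ee_rot: [0.427, 0.904, 0.001, 0.001]
ft_force: [-1.3, -0.4, 6.0]
finger_gap: 0.0145
grasp_force: 59.1
```

Emit:
apply_moves(offset=[[0,0,-0.005],[0,0,-0.01],[0,0,-0.015],[0,0,-0.02],[0,0,-0.025],[0,0,-0.025],[0,0,-0.02],[0,0,-0.01],[0,0,0]], twist=[0,0,0,0,0,0,0,0,0], fingers=[0,0,0,0,0,0,0,0,0])

```text
t: 12.12
tcp_pos: [0.4761, 0.3767, 0.2728]
ee_rot: [0.427, 0.904, 0.002, 0.001]
ft_force: [-1.1, 0.2, -2.2]
finger_gap: 0.0149
grasp_force: 58.7
```

```bash
cat >> h.py <<'E'
def scoop(n):
    # heights of blue scoop along its axis, relative to tool
    from workcell import get_state,read_camera,camera_model
    s=get_state();t=s["tcp_pos"];q=s["ee_rot"];p,d=read_camera(n);P,X,ok=cloud(dict(p=p,d=d,**camera_model(n)))
    H,S,V=cv2.split(cv2.cvtColor(p,cv2.COLOR_BGR2HSV));ty=np.array([2*q[0]*q[1],2*q[1]**2-1]);nx=np.array([ty[1],-ty[0]])
    L=(X[...,:2]-t[:2])@np.stack([nx,ty],1)*1000;Z=(X[...,2]-t[2]-.011)*1000
    near=ok&(np.abs(L[...,1])<45)&(L[...,0]>-40)&(L[...,0]<190)&(Z>-190)&(Z<60)
    b=near&(H>100)&(H<130)&(S>120);r=near&((H<8)|(H>172))&(S>130)
    print(n,"blue",b.sum(),"red",r.sum(),"t",s["t"],"tcp",np.round(t,4))
    for a in range(-40,190,15):
        m=b&(L[...,0]>=a)&(L[...,0]<a+15)
        if m.sum()>2:print(a+7,m.sum(),"z",np.round(np.percentile(Z[m],[3,50,97])),"y",np.round(np.percentile(L[...,1][m],[2,98])))
    return p,X,b
E
python3 - <<'E'
from h import *
scoop("top");scoop("side")
E
```

```text
top blue 1256 red 479 t 12.1167 tcp [0.4761 0.3767 0.2728]
12 5 z [-32. -26.  -4.] y [-12.  -7.]
27 222 z [-75. -36. -17.] y [-33.  28.]
42 133 z [-77. -51. -19.] y [-33.  29.]
57 119 z [-76. -46. -21.] y [-34.  30.]
72 118 z [-75. -49. -22.] y [-34.  30.]
87 117 z [-76. -47. -23.] y [-34.  31.]
102 115 z [-74. -49. -24.] y [-35.  30.]
117 188 z [-73. -67. -30.] y [-35.  30.]
132 205 z [-68. -62. -41.] y [-36.  31.]
147 34 z [-64. -59. -51.] y [-34.  30.]
side blue 801 red 115 t 12.1667 tcp [0.4757 0.3764 0.2706]
-18 10 z [-5. 54. 59.] y [-5. 42.]
-3 5 z [-27.   2.   9.] y [-5. 18.]
12 80 z [-64. -47. -18.] y [-25.  31.]
27 445 z [-74. -50. -20.] y [-28.  32.]
42 36 z [-72. -45. -19.] y [31. 33.]
57 37 z [-69. -42. -19.] y [31. 33.]
72 35 z [-73. -40. -21.] y [30. 34.]
87 30 z [-74. -44. -23.] y [ 5. 34.]
102 37 z [-70. -37. -24.] y [-30.  34.]
117 35 z [-68. -46. -31.] y [-30.  35.]
132 42 z [-67. -62. -41.] y [-31.  35.]
147 9 z [-64. -60. -56.] y [-30.  35.]
```

The scoop is level in the grip with its nose centred. The tool stays vertical, so I will tip the scoop by pivoting the handle between the pads, pinning the nose against something. First I turn and carry it gently to face the fixed bin front.

Emit:
apply_moves(offset=[[0,0,0],[0,0,0],[0,0,0],[0,0,0],[0,0,0],[0,0,0],[0,0,0],[0,0,0],[0,0,0]], twist=[0.03,0.07,0.09,0.1,0.1,0.09,0.07,0.038,0], fingers=[0,0,0,0,0,0,0,0,0])

```text
t: 12.97
tcp_pos: [0.4752, 0.3761, 0.2684]
ee_rot: [0.671, 0.741, -0.001, -0.001]
ft_force: [0.7, 0.6, -2.4]
finger_gap: 0.015
grasp_force: 58.6
```

Emit:
apply_moves(offset=[[-0.006,0.001,0],[-0.014,0.002,0],[-0.024,0.004,0],[-0.03,0.005,0],[-0.032,0.005,0],[-0.032,0.006,0],[-0.032,0.006,0],[-0.032,0.005,0],[-0.03,0.005,0],[-0.024,0.004,0],[-0.016,0.002,0],[-0.009,0.001,0]], twist=[0,0,0,0,0,0,0,0,0,0,0,0], fingers=[0,0,0,0,0,0,0,0,0,0,0,0])

```text
t: 13.97
tcp_pos: [0.5498, 0.0984, 0.2699]
ee_rot: [0.671, 0.741, -0.0, -0.0]
ft_force: [-0.5, 0.1, -2.5]
finger_gap: 0.0146
grasp_force: 58.6
```

Emit:
apply_moves(offset=[[-0.002,0,0.008],[0,0,0.016],[0,0,0.022],[0,0,0.022],[0,0,0.016],[0,0,0.008],[0,0,0.002],[0,0,0]], twist=[0,0,0,0,0,0,0,0], fingers=[0,0,0,0,0,0,0,0])

```text
t: 14.63
tcp_pos: [0.5497, 0.0998, 0.1762]
ee_rot: [0.67, 0.742, -0.0, -0.0]
ft_force: [0.6, 0.1, -0.7]
finger_gap: 0.0149
grasp_force: 58.5
```

```bash
cat >> h.py <<'E'
def bx(P):P=np.asarray(P);return np.round([(P[:2]-O)@EX*1000,(P[:2]-O)@EY*1000,P[2]*1000],1)
E
python3 - <<'E'
from h import *
from workcell import get_state
s=get_state();print(bx(s["tcp_pos"]),s["ee_rot"])
scoop("top");scoop("side")
E
```

```text
[-176.6   94.4  176.2] [ 6.70251623e-01  7.42133907e-01 -5.80282508e-05 -1.48967598e-04]
top blue 636 red 318 t 14.6333 tcp [0.5497 0.0998 0.1762]
42 4 z [-49. -41. -18.] y [-33. -33.]
57 46 z [-77. -59. -19.] y [-34.  28.]
72 86 z [-78. -59. -21.] y [-34.  29.]
87 71 z [-77. -49. -22.] y [-34.  30.]
102 74 z [-78. -54. -22.] y [-34.  30.]
117 139 z [-74. -67. -32.] y [-35.  29.]
132 174 z [-69. -63. -42.] y [-35.  30.]
147 41 z [-63. -59. -49.] y [-31.  31.]
side blue 578 red 58 t 14.6833 tcp [0.5501 0.0997 0.177 ]
-18 4 z [-1. 26. 49.] y [-34.   6.]
-3 4 z [-32. -24. -17.] y [5. 7.]
12 92 z [-69. -48. -21.] y [-30.  26.]
27 248 z [-75. -52. -20.] y [-31.  29.]
42 34 z [-69. -46. -21.] y [-32. -28.]
57 26 z [-67. -41. -23.] y [-32. -29.]
72 27 z [-68. -41. -22.] y [-32.  -1.]
87 30 z [-69. -35. -22.] y [-32.  32.]
102 40 z [-67. -41. -24.] y [-33.  33.]
117 16 z [-63. -43. -29.] y [-33.  33.]
132 51 z [-66. -62. -46.] y [-32.  17.]
147 6 z [-64. -60. -58.] y [-14.   5.]
```

Emit:
apply_moves(offset=[[-0.005,0,0],[-0.007,0,0],[-0.007,0,0],[-0.005,0,0],[-0.004,0,0],[0,0,0]], twist=[0,0,0,0,0,0], fingers=[0,0,0,0,0,0])

```text
t: 15.23
tcp_pos: [0.5529, 0.0706, 0.1763]
ee_rot: [0.671, 0.742, -0.0, 0.0]
ft_force: [-0.4, 0.9, -2.5]
finger_gap: 0.0149
grasp_force: 58.6
```

Emit:
apply_moves(offset=[[-0.002,0,-0.004],[-0.002,0,-0.005],[-0.003,0,-0.005],[-0.003,0,-0.005],[0,0,0]], twist=[0,0,0,0,0], fingers=[0,0,0,0,0])

```text
t: 15.65
tcp_pos: [0.5538, 0.0617, 0.1965]
ee_rot: [0.671, 0.742, 0.001, 0.0]
ft_force: [-1.4, 4.4, -2.2]
finger_gap: 0.0151
grasp_force: 59.2
```

```bash
python3 - <<'E'
from h import *
from workcell import get_state
s=get_state();print(bx(s["tcp_pos"]),s["ft_force"])
scoop("top");scoop("side")
E
```

```text
[-138.3   94.9  196.5] [-1.35404816  4.3523905  -2.18579342]
top blue 592 red 259 t 15.65 tcp [0.5538 0.0617 0.1965]
12 17 z [-43. -24. -19.] y [-26.  -6.]
27 25 z [-80. -24. -18.] y [-32.  -3.]
57 42 z [-81. -63. -22.] y [-34.  11.]
72 48 z [-81. -68. -27.] y [-34.  29.]
87 86 z [-84. -62. -27.] y [-34.  30.]
102 83 z [-84. -62. -31.] y [-35.  31.]
117 177 z [-80. -73. -40.] y [-34.  31.]
132 114 z [-75. -69. -49.] y [-35.  32.]
side blue 570 red 37 t 15.7 tcp [0.5537 0.0619 0.1959]
-18 4 z [-12.  -4.   7.] y [5. 7.]
-3 4 z [-42. -31. -20.] y [4. 7.]
12 303 z [-74. -54. -21.] y [-29.  29.]
27 72 z [-71. -37. -21.] y [-31.  30.]
42 26 z [-72. -44. -24.] y [-31. -29.]
57 28 z [-69. -43. -26.] y [-31. -29.]
72 24 z [-77. -54. -26.] y [-32. -29.]
87 29 z [-72. -51. -29.] y [-32.  33.]
102 20 z [-71. -46. -31.] y [-32.  33.]
117 24 z [-75. -60. -43.] y [-32.  33.]
132 35 z [-74. -70. -64.] y [-31.  15.]
```

The pivot works at 4 N: the scoop is at about 6° and the grip is firm. I continue to about 17°, below the 25° at which it spills.

Emit:
apply_moves(offset=[[-0.003,0,-0.005],[-0.003,0,-0.005],[-0.003,0,-0.005],[-0.003,0,-0.005],[0,0,0]], twist=[0,0,0,0,0], fingers=[0,0,0,0,0])

```text
t: 16.17
tcp_pos: [0.5552, 0.0492, 0.2163]
ee_rot: [0.671, 0.742, 0.0, 0.0]
ft_force: [-1.0, 3.5, -3.0]
finger_gap: 0.0151
grasp_force: 60.1
```

```bash
python3 - <<'E'
from h import *
from workcell import get_state
s=get_state();print(bx(s["tcp_pos"]),s["ft_force"])
scoop("top");scoop("side")
E
```

```text
[-125.7   95.   216.3] [-1.02852785  3.50268292 -3.04298872]
top blue 509 red 208 t 16.1667 tcp [0.5552 0.0492 0.2163]
12 25 z [-81. -24.  58.] y [-34. -10.]
27 20 z [-85. -79. -26.] y [-32.  -2.]
57 24 z [-90. -56. -33.] y [-34. -21.]
72 53 z [-94. -87. -38.] y [-34.  27.]
87 81 z [-95. -67. -41.] y [-34.  31.]
102 168 z [-94. -88. -51.] y [-35.  30.]
117 138 z [-91. -86. -63.] y [-34.  31.]
side blue 609 red 8 t 16.2167 tcp [0.555  0.0494 0.2158]
-18 6 z [-23. -12.   1.] y [5. 9.]
-3 178 z [-78. -66. -41.] y [-28.  29.]
12 235 z [-72. -42. -23.] y [-30.  30.]
27 37 z [-79. -50. -25.] y [-31.  31.]
42 34 z [-82. -50. -31.] y [-32.  31.]
57 29 z [-82. -61. -36.] y [-32. -29.]
72 23 z [-86. -63. -38.] y [-32. -30.]
87 24 z [-83. -65. -44.] y [-33. -31.]
102 9 z [-76. -66. -59.] y [-33. -30.]
117 33 z [-89. -86. -71.] y [-32.  25.]
```

Emit:
apply_moves(offset=[[-0.003,0,-0.005],[-0.003,0,-0.005],[0,0,0],[0.006,0,-0.001],[0.012,0,-0.006],[0.016,0,-0.01],[0.016,0,-0.012],[0.01,0,-0.01],[0.004,0,-0.004],[0,0,0]], twist=[0,0,0,0,0,0,0,0,0,0], fingers=[0,0,0,0,0,0,0,0,0,0])

```text
t: 17.1
tcp_pos: [0.5494, 0.1083, 0.2695]
ee_rot: [0.67, 0.742, 0.001, 0.001]
ft_force: [-0.2, -0.2, -2.4]
finger_gap: 0.0147
grasp_force: 60.5
```

Emit:
apply_moves(offset=[[0,-0.004,0],[0,-0.01,0],[0,-0.016,0],[0,-0.018,0],[0,-0.018,0],[0,-0.014,0],[0,-0.01,0],[0,-0.005,0],[0,0,0]], twist=[0,0,0,0,0,0,0,0,0], fingers=[0,0,0,0,0,0,0,0,0])

```text
t: 17.85
tcp_pos: [0.4538, 0.0973, 0.2681]
ee_rot: [0.671, 0.742, -0.0, -0.0]
ft_force: [0.1, 0.4, -2.4]
finger_gap: 0.0148
grasp_force: 60.5
```

```bash
python3 - <<'E'
from h import *
from workcell import get_state
s=get_state();print(bx(s["tcp_pos"]),s["ft_force"],s["ee_rot"])
p,X,b=scoop("top");scoop("side")
P=X[b];a=(P[:,:2]-O)@np.stack([EX,EY],1)*1000
m=a[:,0]>a[:,0].max()-25;print("nose ly",np.percentile(a[m,1],[1,99]),"X",a[:,0].max())
# pocket side walls from yellow
p2=p;H,S,V=cv2.split(cv2.cvtColor(p,cv2.COLOR_BGR2HSV));y=(H>20)&(H<35)&(S>110)&(V>70);Q=X[y];c=(Q[:,:2]-O)@np.stack([EX,EY],1)*1000
m=(abs(c[:,1])<60)&(c[:,0]<20)&(c[:,0]>-125)
for lo in range(-120,20,20):
    k=m&(c[:,0]>=lo)&(c[:,0]<lo+20)
    if k.sum():print(lo,k.sum(),np.round(np.percentile(c[k,1],[1,99])),np.round(Q[k,2].max()*1000))
E
```

```text
[-183.3   -1.2  268.1] [ 0.07503148  0.44991984 -2.42009738] [ 6.70802842e-01  7.41635672e-01 -2.59727955e-04 -9.68663357e-05]
top blue 524 red 174 t 17.85 tcp [0.4538 0.0973 0.2681]
12 22 z [-81. -26.  55.] y [-38. -22.]
42 11 z [-93. -88. -37.] y [-34. -19.]
57 34 z [-96. -90. -37.] y [-34.   4.]
72 76 z [-99. -92. -42.] y [-34.  30.]
87 101 z [-101.  -95.  -48.] y [-34.  29.]
102 188 z [-99. -93. -60.] y [-34.  30.]
117 92 z [-96. -92. -76.] y [-34.  30.]
side blue 672 red 0 t 17.9 tcp [0.4545 0.0974 0.2681]
-18 10 z [-61. -29.  -3.] y [ 6. 23.]
-3 356 z [-77. -59. -32.] y [-29.  29.]
12 146 z [-67. -33. -23.] y [-31.  30.]
27 27 z [-80. -51. -29.] y [-31.  30.]
42 28 z [-82. -47. -33.] y [-31.  31.]
57 35 z [-86. -57. -39.] y [-32.  31.]
72 25 z [-91. -66. -47.] y [-32.  32.]
87 16 z [-88. -68. -50.] y [-33. -30.]
102 13 z [-91. -77. -62.] y [-33.   3.]
117 16 z [-94. -92. -81.] y [-32.  14.]
nose ly [-34.64853253  29.50157844] X -65.66215561424099
-120 2 [15. 17.] 554.0
-100 51 [-44. -14.] 202.0
-80 50 [-44.  31.] 107.0
-60 263 [-43.  39.] 105.0
-40 270 [-43.  54.] 117.0
-20 279 [-43.  56.] 162.0
0 265 [-42.  58.] 163.0
```

Emit:
apply_moves(offset=[[-0.003,0,0.004],[-0.006,0,0.008],[-0.008,0,0.011],[-0.009,0,0.012],[-0.009,0,0.012],[-0.009,0,0.011],[-0.007,0,0.009],[-0.005,0,0.006],[-0.003,0,0.004],[-0.001,0,0.001],[0,0,0]], twist=[0,0,0,0,0,0,0,0,0,0,0], fingers=[0,0,0,0,0,0,0,0,0,0,0])

```text
t: 18.87
tcp_pos: [0.4607, 0.038, 0.1903]
ee_rot: [0.671, 0.742, -0.0, 0.0]
ft_force: [1.7, -0.4, -2.4]
finger_gap: 0.0147
grasp_force: 60.5
```

```bash
python3 - <<'E'
from h import *
from workcell import *
s=get_state();print(bx(s["tcp_pos"]),s["ft_force"])
p,X,b=scoop("top");x=cv2.resize(p[150:270,280:440],(400,300),interpolation=cv2.INTER_CUBIC)
p,X,b=scoop("side");y=cv2.resize(p[120:240,240:400],(400,300),interpolation=cv2.INTER_CUBIC);cv2.imwrite("pics/p1.png",np.hstack([x,y]))
E
```

```text
[-123.6   -0.   190.3] [ 1.67544059 -0.35609046 -2.36835506]
top blue 353 red 67 t 18.8667 tcp [0.4607 0.038  0.1903]
12 10 z [-54. -26. -22.] y [-33. -30.]
27 8 z [-54. -30. -25.] y [-33. -31.]
42 5 z [-90. -88. -85.] y [-3. 25.]
57 7 z [-87. -44. -40.] y [-34.  30.]
72 17 z [-95. -62. -41.] y [-34. -24.]
87 57 z [-101.  -94.  -47.] y [-34.  29.]
102 167 z [-99. -93. -62.] y [-34.  30.]
117 82 z [-96. -92. -74.] y [-34.  32.]
side blue 567 red 1 t 18.9167 tcp [0.4607 0.0382 0.1905]
-18 9 z [-63. -15.   4.] y [4. 9.]
-3 322 z [-78. -59. -33.] y [-30.  29.]
12 117 z [-71. -34. -23.] y [-31.  30.]
27 20 z [-78. -48. -30.] y [-31.  30.]
42 22 z [-83. -55. -35.] y [-31.  32.]
57 22 z [-85. -56. -41.] y [-32.  31.]
72 28 z [-89. -64. -48.] y [-32.  31.]
87 8 z [-87. -74. -60.] y [-32. -31.]
102 7 z [-93. -87. -72.] y [-32.  15.]
117 12 z [-96. -93. -91.] y [-8. 10.]
```

View pics/p1.png

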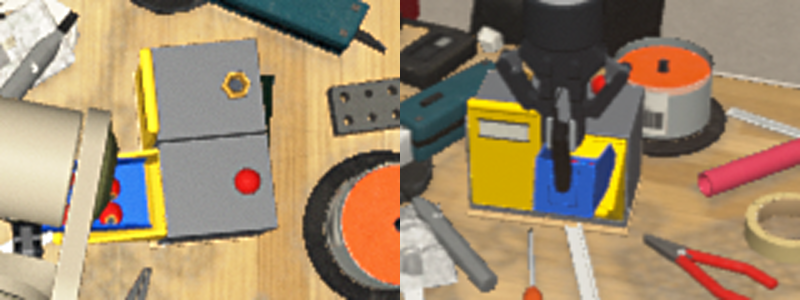

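The nose is between the pocket's side plates at the back wall. The top panel shows it at (125,190), and no knob has been lost. I tip further about the nose.

Emit:
apply_moves(offset=[[-0.004,0,0],[-0.004,0,-0.001],[-0.005,0,-0.004],[-0.005,0,-0.005],[-0.005,0,-0.005],[-0.005,0,-0.005],[-0.005,0,-0.004],[0,0,0]], twist=[0,0,0,0,0,0,0,0], fingers=[0,0,0,0,0,0,0,0])

```text
t: 19.63
tcp_pos: [0.464, 0.0048, 0.2152]
ee_rot: [0.671, 0.742, 0.0, 0.0]
ft_force: [-3.3, 4.9, -1.3]
finger_gap: 0.0154
grasp_force: 62.7
```

```bash
python3 - <<'E'
from h import *
from workcell import *
s=get_state();print(bx(s["tcp_pos"]),s["ft_force"])
scoop("top");p,X,b=scoop("side")
E
```

```text
[-9.020e+01  1.000e-01  2.152e+02] [-3.25173444  4.90054768 -1.25225724]
top blue 100 red 83 t 19.6333 tcp [0.464  0.0048 0.2152]
-18 19 z [-72. -65.  -2.] y [-32. -19.]
12 4 z [-47. -39. -30.] y [-33. -31.]
27 11 z [-60. -48. -34.] y [-33. -31.]
42 4 z [-101.  -60.  -46.] y [-33. -24.]
72 9 z [-102.  -63.  -57.] y [-34. -27.]
87 40 z [-110. -107.  -71.] y [-34.  -9.]
102 13 z [-111. -108.  -96.] y [-32.  -5.]
side blue 566 red 50 t 19.6833 tcp [0.464  0.0051 0.2148]
-18 255 z [-76. -63. -38.] y [-29.  28.]
-3 197 z [-62. -39. -25.] y [-30.  29.]
12 25 z [-81. -53. -29.] y [-31. -29.]
27 26 z [-92. -62. -38.] y [-31.  30.]
42 21 z [-98. -72. -46.] y [-32.  32.]
57 20 z [-101.  -74.  -51.] y [-31.  31.]
72 17 z [-96. -75. -62.] y [-32.  33.]
87 4 z [-100.  -86.  -82.] y [-32. -30.]
```

Emit:
apply_moves(offset=[[-0.006,0,-0.004],[-0.006,0,-0.004],[-0.006,0,-0.004],[-0.006,0,-0.003],[-0.006,0,-0.003],[-0.006,0,-0.003],[-0.006,0,-0.003],[-0.006,0,-0.002],[0,0,0]], twist=[0,0,0,0,0,0,0,0,0], fingers=[0,0,0,0,0,0,0,0,0])

```text
t: 20.48
tcp_pos: [0.4692, -0.0434, 0.2408]
ee_rot: [0.671, 0.742, 0.0, 0.001]
ft_force: [-0.1, 3.6, 0.5]
finger_gap: 0.0149
grasp_force: 59.1
```

```bash
python3 - <<'E'
from h import *
from workcell import *
s=get_state();print(bx(s["tcp_pos"]),s["ft_force"])
scoop("top");p,X,b=scoop("side");look(dict(p=p,d=read_camera("side")[1],**camera_model("side")))
E
```

```text
[-41.8   0.6 240.8] [-0.09697996  3.57341663  0.52789584]
top blue 157 red 101 t 20.4833 tcp [ 0.4692 -0.0434  0.2408]
-33 85 z [-46. -35. -17.] y [-33.  -9.]
-18 49 z [-60. -27. -20.] y [-33. -12.]
-3 4 z [-67. -52. -30.] y [-33. -31.]
27 11 z [-96. -74. -64.] y [-34. -31.]
42 8 z [-106. -100.  -81.] y [-34. -33.]
side blue 381 red 46 t 20.5333 tcp [ 0.4691 -0.043   0.2406]
-33 204 z [-88. -39. -26.] y [-30.  30.]
-18 108 z [-103.  -30.  -22.] y [-31.  29.]
-3 27 z [-109.  -80.  -44.] y [-32. -29.]
12 19 z [-113.  -89.  -57.] y [-32. -30.]
27 17 z [-121.  -96.  -71.] y [-32. -31.]
42 6 z [-111. -105.  -97.] y [-32. -31.]
-30 58 [[14, 126], [-102, 112], [-101, 104], [-460, 37], [-458, 32], [-460, 28], [-453, 22], [-460, 16], [-450, 12], [-451, 6]]
-20 90 [[-106, 113], [57, 75], [50, 66], [37, 54], [22, 43], [21, 36], [-471, 31], [-470, 23], [-469, 15]]
-10 85 [[-100, 114], [-102, 105], [40, 60], [28, 51], [23, 41], [-484, 36], [-483, 33], [-484, 26], [-481, 16], [-476, 4]]
0 73 [[-105, 115], [-102, 107], [36, 58], [29, 49], [30, 41], [-491, 37], [13, 32], [-495, 27], [-490, 19], [-487, 8]]
10 60 [[-95, 113], [-95, 109], [46, 67], [35, 60], [31, 53], [24, 47], [-22, 42], [8, 38], [23, 37], [29, 33]]
20 52 [[-38, 130], [-94, 111], [39, 70], [50, 66], [38, 61], [33, 54], [32, 51], [31, 48], [25, 41], [11, 38], [11, 34]]
30 45 [[-98, 113], [-92, 111], [39, 69], [34, 61], [37, 57], [34, 51], [29, 48], [23, 42], [24, 38]]
```

Emit:
apply_moves(offset=[[-0.006,0,-0.003],[-0.006,0,-0.002],[-0.006,0,-0.002],[-0.006,0,-0.001],[-0.006,0,-0.001],[-0.006,0,0],[0,0,0]], twist=[0,0,0,0,0,0,0], fingers=[0,0,0,0,0,0,0])

```text
t: 21.22
tcp_pos: [0.4727, -0.0795, 0.2497]
ee_rot: [0.671, 0.742, -0.0, 0.001]
ft_force: [-1.0, 3.1, 2.9]
finger_gap: 0.0146
grasp_force: 58.3
```

```bash
python3 - <<'E'
from h import *
from workcell import *
s=get_state();print(bx(s["tcp_pos"]),s["ft_force"])
p,X,b=scoop("top");x=cv2.resize(p[140:280,270:470],(400,280),interpolation=cv2.INTER_CUBIC)
p,X,b=scoop("side");y=cv2.resize(p[120:260,200:400],(400,280),interpolation=cv2.INTER_CUBIC);cv2.imwrite("pics/p2.png",np.hstack([x,y]))
E
```

```text
[ -5.5   0.7 249.7] [-1.0334919   3.12288268  2.91721281]
top blue 124 red 82 t 21.2167 tcp [ 0.4727 -0.0795  0.2497]
-33 84 z [-59. -19.   4.] y [-33.  23.]
-18 29 z [-128.  -64.  -29.] y [-34. -20.]
-3 11 z [-102.  -75.  -50.] y [-34. -32.]
side blue 194 red 0 t 21.2667 tcp [ 0.4726 -0.0789  0.2496]
-33 143 z [-112.  -27.  -17.] y [-31.  29.]
-18 34 z [-124.  -80.  -45.] y [-32. -29.]
-3 15 z [-115.  -95.  -79.] y [-32. -30.]
```

View pics/p2.png

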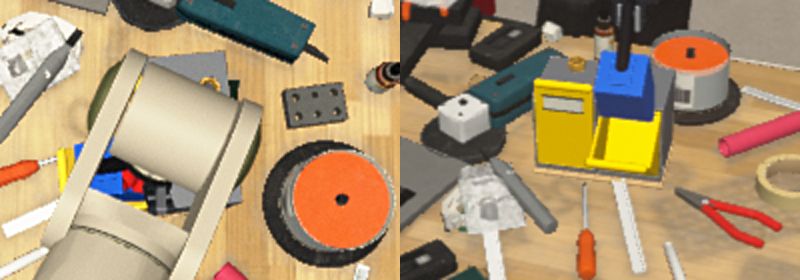

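The scoop is steeply tipped in the bin and no stray knobs are on the bench. I check numerically where the red is.

```bash
cat >> h.py <<'E'
def reds(n):
    from workcell import read_camera,camera_model
    p,d=read_camera(n);P,X,ok=cloud(dict(p=p,d=d,**camera_model(n)));H,S,V=cv2.split(cv2.cvtColor(p,cv2.COLOR_BGR2HSV))
    r=(ok&((H<8)|(H>172))&(S>130)&(V>60)).astype(np.uint8);k,l,st,ce=cv2.connectedComponentsWithStats(r)
    for i in range(1,k):
        if st[i,4]>5:
            b=bx(np.median(X[l==i],0))
            if abs(b[1])<250 and -500<b[0]<200:print(n,"px",np.round(ce[i]),"area",st[i,4],"X,ly,z",b, "z90",np.round(np.percentile(X[l==i][:,2],90)*1000))
E
python3 - <<'E'
from h import *
for n in("top","side","wrist"):reds(n)
E
```

```text
top px [278. 222.] area 9 X,ly,z [-157.5   32.7   22.4] z90 25.0
top px [281. 226.] area 26 X,ly,z [-144.3   17.2   20.2] z90 24.0
top px [266. 226.] area 16 X,ly,z [-187.    25.5   20.2] z90 27.0
top px [336. 230.] area 82 X,ly,z [-18.5 -13.5 160.9] z90 316.0
top px [267. 233.] area 8 X,ly,z [-184.8    5.9   20.2] z90 23.0
top px [402. 295.] area 734 X,ly,z [ 147.6 -178.4   30.8] z90 35.0
top px [255. 284.] area 87 X,ly,z [-224.4 -124.4   14.8] z90 19.0
top px [166. 292.] area 25 X,ly,z [-452.3 -128.4   39.5] z90 43.0
top px [191. 304.] area 45 X,ly,z [-390.9 -165.7   38.4] z90 43.0
side px [382. 186.] area 470 X,ly,z [ 134.5 -175.1   26.6] z90 33.0
side px [369. 230.] area 352 X,ly,z [ -47.4 -162.9    9.9] z90 13.0
side px [343. 268.] area 51 X,ly,z [-222.3 -117.6   14.6] z90 17.0
side px [325. 334.] area 57 X,ly,z [-450.7 -114.8   34.5] z90 41.0
wrist px [171.   1.] area 6 X,ly,z [-206.3 -118.3   14.7] z90 15.0
wrist px [154. 125.] area 994 X,ly,z [ -73.5 -153.6   10.7] z90 12.0
wrist px [144. 152.] area 918 X,ly,z [ -35.7 -173.    10.8] z90 12.0
wrist px [252. 208.] area 177 X,ly,z [ -3.8 -20.3 148.2] z90 150.0
wrist px [295. 206.] area 47 X,ly,z [ -5.1  18.5 146.6] z90 148.0
wrist px [154. 278.] area 2166 X,ly,z [ 138.4 -169.7   29.8] z90 32.0
wrist px [277. 303.] area 45 X,ly,z [ 91.1   2.7 154.5] z90 156.0
```

Two knobs are still held between the scoop and the bin's back edge (X about -4 mm, z 0.147). I draw the scoop outward to open a gap.

Emit:
apply_moves(offset=[[0.003,0,0],[0.005,0,0],[0.006,0,0],[0.006,0,0],[0.006,0,0],[0.004,0,0],[0,0,0],[0,0,0]], twist=[0,0,0,0,0,0,0,0], fingers=[0,0,0,0,0,0,0,0])

```text
t: 22.13
tcp_pos: [0.4694, -0.0483, 0.2494]
ee_rot: [0.67, 0.742, -0.0, 0.0]
ft_force: [-0.1, -0.1, -2.4]
finger_gap: 0.0147
grasp_force: 58.9
```

```bash
python3 - <<'E'
from h import *
from workcell import *
s=get_state();print(bx(s["tcp_pos"]),s["ft_force"])
for n in("top","wrist"):reds(n)
scoop("side")
E
```

```text
[-36.8   0.4 249.4] [-0.05531442 -0.12875564 -2.39196777]
top px [380. 223.] area 59 X,ly,z [ 88.8  -2.3 154.9] z90 161.0
top px [277. 222.] area 7 X,ly,z [-157.5   32.2   21.5] z90 26.0
top px [285. 224.] area 21 X,ly,z [-136.8   28.5   19.9] z90 23.0
top px [265. 226.] area 13 X,ly,z [-189.5   24.1   21.6] z90 26.0
top px [274. 230.] area 11 X,ly,z [-167.1   12.3   19.5] z90 24.0
top px [266. 233.] area 8 X,ly,z [-187.3    5.2   22.4] z90 27.0
top px [342. 238.] area 41 X,ly,z [  4.  -25.9  76.2] z90 81.0
top px [402. 295.] area 730 X,ly,z [ 148.  -178.4   30.9] z90 36.0
top px [255. 284.] area 88 X,ly,z [-224.9 -124.4   14.2] z90 18.0
top px [166. 292.] area 25 X,ly,z [-453.7 -128.5   40. ] z90 44.0
top px [191. 304.] area 47 X,ly,z [-390.3 -163.3   37.9] z90 42.0
wrist px [172.  15.] area 384 X,ly,z [-221.9 -118.9   14.4] z90 16.0
wrist px [305.  74.] area 6 X,ly,z [-159.3   35.1   17.8] z90 22.0
wrist px [292.  76.] area 7 X,ly,z [-157.2   19.3   22.6] z90 24.0
wrist px [300.  91.] area 271 X,ly,z [-140.1   29.7   21.1] z90 24.0
wrist px [157. 149.] area 937 X,ly,z [ -73.1 -153.2   10.7] z90 12.0
wrist px [146. 174.] area 862 X,ly,z [ -35.9 -173.4   10.6] z90 12.0
wrist px [252. 216.] area 126 X,ly,z [ -1.4 -26.   76. ] z90 77.0
wrist px [298. 226.] area 182 X,ly,z [15.1 27.6 68. ] z90 71.0
wrist px [161. 289.] area 1569 X,ly,z [ 123.4 -157.3   29.3] z90 32.0
wrist px [276. 318.] area 474 X,ly,z [ 80.5   2.2 152. ] z90 156.0
side blue 275 red 42 t 22.2333 tcp [ 0.4695 -0.0486  0.2493]
-33 201 z [-112.  -30.  -19.] y [-31.  29.]
-18 38 z [-113.  -64.  -22.] y [-31.   4.]
-3 24 z [-124.  -90.  -55.] y [-32. -29.]
12 12 z [-124. -104.  -76.] y [-31. -30.]
```

Emit:
apply_moves(offset=[[0,0,-0.008],[0,0,-0.015],[0,0,-0.02],[0,0,-0.02],[0,0,-0.02],[0.01,0,-0.01],[0.02,0,-0.005],[0.03,0,0],[0.03,0,0],[0.03,0,0],[0.03,0,0],[0.03,0,0]], twist=[0,0,0,0,0,0,0,0,0,0,0,0], fingers=[0,0,0,0,0,0,0,0,0,0,0,0])

```text
t: 23.28
tcp_pos: [0.4505, 0.1326, 0.3474]
ee_rot: [0.671, 0.742, 0.0, -0.0]
ft_force: [1.4, -0.1, -1.4]
finger_gap: 0.0147
grasp_force: 58.9
```

Emit:
apply_moves(offset=[[0.03,0,0],[0.02,0,0],[0.01,0,0],[0,0,0]], twist=[0,0,0,0], fingers=[0,0,0,0])

```text
t: 23.62
tcp_pos: [0.4446, 0.192, 0.3472]
ee_rot: [0.67, 0.743, -0.0, -0.0]
ft_force: [-0.3, -1.1, -2.0]
finger_gap: 0.015
grasp_force: 59.0
```

```bash
python3 - <<'E'
from h import *
from workcell import *
s=get_state();print(s["tcp_pos"],bx(s["tcp_pos"]),s["ft_force"])
p,X,b=scoop("top");reds("top");reds("side");scoop("side")
# circles in pocket, top view
H,S,V=cv2.split(cv2.cvtColor(p,cv2.COLOR_BGR2HSV));v,u=np.indices(H.shape)
r=(((H<8)|(H>172))&(S>120)&(u>310)&(u<365)&(v>190)&(v<255))
B=(X[...,:2]-O)@np.stack([EX,EY],1)*1000
P=np.c_[B[r],X[r][:,2]*1000];print(len(P));
sc=cv2.resize(p[190:255,305:365],None,fx=8,fy=8,interpolation=cv2.INTER_CUBIC);m=cv2.resize(r[190:255,305:365].astype(np.uint8)*255,None,fx=8,fy=8)
dt=cv2.distanceTransform((m>127).astype(np.uint8),cv2.DIST_L2,5);mx=cv2.dilate(dt,np.ones((41,41)));pk=np.argwhere((dt==mx)&(dt>16))
for a,b2 in pk:
    c=X[190+a//8,305+b2//8];print("peak",bx(c),round(dt[a,b2]/8,1))
E
```

```text
[0.44463237 0.19195221 0.34722302] [-278.4   -1.4  347.2] [-0.3070416  -1.07499941 -1.96202043]
top blue 19 red 0 t 23.6167 tcp [0.4446 0.192  0.3472]
-33 9 z [-51. -29. -27.] y [-33. -28.]
12 8 z [-140. -137. -132.] y [-34.  17.]
top px [338. 229.] area 301 X,ly,z [-5.2 -1.6 63.6] z90 70.0
top px [378. 222.] area 81 X,ly,z [ 86.2   0.  153.6] z90 158.0
top px [285. 224.] area 20 X,ly,z [-134.8   23.2   20.2] z90 22.0
top px [273. 224.] area 13 X,ly,z [-168.6   30.2   24.6] z90 27.0
top px [261. 227.] area 8 X,ly,z [-201.7   22.4   21.1] z90 24.0
top px [275. 230.] area 10 X,ly,z [-164.1   12.9   20.6] z90 26.0
top px [264. 234.] area 13 X,ly,z [-191.4    3.5   19.7] z90 25.0
top px [402. 295.] area 734 X,ly,z [ 148.  -178.7   30.8] z90 35.0
top px [324. 295.] area 471 X,ly,z [ -43.5 -164.    11.5] z90 15.0
top px [255. 284.] area 88 X,ly,z [-224.7 -124.4   14.7] z90 18.0
side px [320. 154.] area 53 X,ly,z [ 79.3   0.6 149.3] z90 157.0
side px [381. 186.] area 467 X,ly,z [ 134.6 -175.    26.5] z90 33.0
side px [314. 196.] area 121 X,ly,z [-6.8 -0.7 63. ] z90 69.0
side px [369. 230.] area 354 X,ly,z [ -47.9 -162.6   10.1] z90 14.0
side px [343. 268.] area 51 X,ly,z [-220.9 -118.1   14. ] z90 17.0
side px [325. 334.] area 57 X,ly,z [-451.  -115.3   34.3] z90 41.0
side blue 394 red 0 t 23.7667 tcp [0.4453 0.1895 0.3472]
-33 271 z [-113.  -28.  -18.] y [-31.  29.]
-18 62 z [-117.  -77.  -21.] y [-32.  10.]
-3 40 z [-128. -104.  -68.] y [-32. -31.]
12 21 z [-133. -103.  -82.] y [-32. -31.]
302
peak [-11.4  24.1  71. ] 4.0
peak [-0.9 17.  58.3] 3.1
peak [-0.3 15.5 47.9] 3.1
peak [-8.7 -4.1 70.8] 4.2
peak [ 7.5 -4.1 58. ] 2.0
peak [ 7.5 -4.1 58. ] 2.0
peak [ 9.8 -4.6 60.9] 2.0
peak [ 9.2 -9.8 62.4] 2.0
peak [  6.4 -23.9  50.4] 3.4
peak [  6.4 -23.9  50.4] 3.4
peak [-10.2 -26.4  66.1] 3.1
peak [-13.1 -26.6  70.9] 3.1
```

All the knobs are in the pocket (no red anywhere else) and the bin is still open. Now I take the scoop back over the carton, with its nose at the far end. Dragging it back while lowering should pivot it level again.

Emit:
apply_moves(offset=[[0.0119,0.0202,0],[0.0119,0.0202,0],[0.0119,0.0202,0],[0.0119,0.0202,0],[0.0119,0.0202,0],[0.0119,0.0202,0],[0,0,0],[0,0,0],[0,0,0],[0,0,0],[0,0,0]], twist=[0,0,0,0,0,0,-0.118,-0.118,-0.118,-0.118,-0.118], fingers=[0,0,0,0,0,0,0,0,0,0,0])

```text
t: 24.73
tcp_pos: [0.5592, 0.2723, 0.3472]
ee_rot: [0.424, 0.906, -0.0, -0.0]
ft_force: [0.3, 0.2, -1.3]
finger_gap: 0.0147
grasp_force: 59.0
```

Emit:
apply_moves(offset=[[0,0,0.02],[0,0,0.03],[0,0,0.03],[0,0,0.02],[0,0,0.01],[0,0,0]], twist=[0,0,0,0,0,0], fingers=[0,0,0,0,0,0])

```text
t: 25.23
tcp_pos: [0.5583, 0.2724, 0.2353]
ee_rot: [0.426, 0.904, -0.001, -0.001]
ft_force: [0.2, -0.0, -1.4]
finger_gap: 0.0149
grasp_force: 59.0
```

```bash
python3 - <<'E'
from h import *
from workcell import *
s=get_state();print(s["tcp_pos"],s["ee_rot"],s["ft_force"])
scoop("top");scoop("side")
E
```

```text
[0.55833134 0.272438   0.23528966] [ 0.42647419  0.90449765 -0.00131499 -0.00142645] [ 0.21224311 -0.0269985  -1.40996657]
top blue 121 red 0 t 25.2333 tcp [0.5583 0.2724 0.2353]
-33 3 z [20. 22. 34.] y [-8.  3.]
-3 32 z [-134. -113.  -67.] y [-35.  -5.]
12 84 z [-143. -130.  -73.] y [-35.  10.]
side blue 341 red 0 t 25.2833 tcp [0.5589 0.2728 0.2373]
-33 246 z [-112.  -27.  -18.] y [-28.  34.]
-18 43 z [-119.  -83.  -37.] y [-3. 35.]
-3 30 z [-125.  -96.  -64.] y [33. 36.]
12 22 z [-131. -106.  -83.] y [34. 36.]
```

The wrist force now reads 1.4 N, which is the empty scoop's weight. I touch down and drag back.

Emit:
apply_moves(offset=[[0,0,0.008],[0,0,0.006],[0,0,0.004],[0.004,0,0.002],[0.006,0,0.002],[0.006,0,0.001],[0.006,0,0.001],[0,0,0]], twist=[0,0,0,0,0,0,0,0], fingers=[0,0,0,0,0,0,0,0])

```text
t: 26.0
tcp_pos: [0.5436, 0.2918, 0.2134]
ee_rot: [0.425, 0.905, 0.0, -0.0]
ft_force: [0.2, 0.1, -2.0]
finger_gap: 0.0144
grasp_force: 59.0
```

```bash
python3 - <<'E'
from h import *
scoop("top");scoop("side")
E
```

```text
top blue 172 red 0 t 26.0 tcp [0.5436 0.2918 0.2134]
-33 3 z [12. 15. 34.] y [-7.  4.]
-3 54 z [-136. -115.  -65.] y [-35.   3.]
12 108 z [-146. -133.  -73.] y [-35.  30.]
27 5 z [-122. -119. -108.] y [-36.  32.]
side blue 343 red 0 t 26.05 tcp [0.5441 0.2913 0.2135]
-33 238 z [-112.  -26.  -18.] y [-28.  34.]
-18 47 z [-118.  -78.  -29.] y [-21.  35.]
-3 34 z [-126.  -86.  -56.] y [33. 35.]
12 22 z [-132. -107.  -80.] y [34. 36.]
```

Emit:
apply_moves(offset=[[0.002,0,0.003],[0.004,0,0.003],[0.006,0,0.003],[0.006,0,0.002],[0.006,0,0.002],[0,0,0]], twist=[0,0,0,0,0,0], fingers=[0,0,0,0,0,0])

```text
t: 26.6
tcp_pos: [0.5293, 0.3103, 0.2023]
ee_rot: [0.425, 0.905, 0.001, 0.002]
ft_force: [-0.7, -0.6, 10.2]
finger_gap: 0.0148
grasp_force: 59.0
```

```bash
python3 - <<'E'
from h import *
scoop("top");scoop("side")
E
```

```text
top blue 403 red 0 t 26.6 tcp [0.5293 0.3103 0.2023]
-3 68 z [-127. -113.  -53.] y [-35.   8.]
12 166 z [-134. -125.  -61.] y [-35.  29.]
27 160 z [-139. -129.  -78.] y [-36.  30.]
42 6 z [-129. -123. -113.] y [-35.  30.]
side blue 405 red 0 t 26.65 tcp [0.5296 0.31   0.2024]
-33 241 z [-91. -30. -18.] y [-28.  33.]
-18 82 z [-103.  -25.  -19.] y [-28.  33.]
-3 38 z [-120.  -83.  -44.] y [32. 34.]
12 31 z [-126.  -98.  -70.] y [ 4. 35.]
27 13 z [-132. -106.  -88.] y [33. 35.]
```

It is rotating back (about 52° left) at 10 N. I follow the arc.

Emit:
apply_moves(offset=[[0.008,0,0.004],[0.009,0,0.004],[0.008,0,0.004],[0.008,0,0.005],[0.008,0,0.005],[0.008,0,0.005],[0.007,0,0.006],[0.007,0,0.006],[0.006,0,0.006],[0,0,0]], twist=[0,0,0,0,0,0,0,0,0,0], fingers=[0,0,0,0,0,0,0,0,0,0])

```text
t: 27.53
tcp_pos: [0.484, 0.3627, 0.1535]
ee_rot: [0.425, 0.905, -0.001, -0.001]
ft_force: [0.4, 0.6, -0.6]
finger_gap: 0.0001
grasp_force: 0.0
```

```bash
python3 - <<'E'
from h import *
scoop("top");scoop("side")
E
```

```text
top blue 1235 red 0 t 27.5333 tcp [0.484  0.3627 0.1535]
-3 87 z [-90. -84. -30.] y [-31.  23.]
12 169 z [-90. -84. -33.] y [-31.  31.]
27 178 z [-90. -83. -33.] y [-31.  33.]
42 183 z [-91. -83. -35.] y [-31.  34.]
57 185 z [-90. -84. -37.] y [-30.  35.]
72 173 z [-88. -81. -38.] y [-30.  36.]
87 168 z [-82. -75. -49.] y [-29.  37.]
102 90 z [-88. -71. -59.] y [-28.  38.]
side blue 1191 red 5 t 27.5833 tcp [0.4847 0.3624 0.1542]
-33 13 z [-58. -51.  -5.] y [-3.  9.]
-18 413 z [-86. -62. -31.] y [-27.  33.]
-3 57 z [-83. -39.  24.] y [-26.  35.]
12 61 z [-82. -48. -22.] y [-28.  36.]
27 59 z [-83. -48. -33.] y [-27.  37.]
42 125 z [-89. -84. -35.] y [-27.  38.]
57 139 z [-90. -85. -37.] y [-25.  39.]
72 152 z [-89. -84. -45.] y [-25.  40.]
87 118 z [-85. -77. -55.] y [-31.  40.]
102 50 z [-77. -72. -62.] y [-4. 41.]
132 4 z [-92. -90. -87.] y [-6. 30.]
```

The handle slipped free near the end, and the scoop settled flat and upright on the carton (floor at 0.077 all along). I rise, then go and close the bin.

Emit:
apply_moves(offset=[[0,0,-0.01],[0,0,-0.02],[0,0,-0.03],[0,0,-0.03],[0,0,-0.012],[0,0,0],[0,0,0],[0,0,0],[0,0,0],[0,0,0],[0,0,0],[0,0,0]], twist=[0,0,0,0,-0.12,-0.12,-0.12,-0.12,-0.12,-0.12,-0.12,-0.12], fingers=[0,0,0,0,0.05,0.05,0.05,0.05,0.05,0.05,0.05,0.05])

```text
t: 28.63
tcp_pos: [0.4857, 0.3619, 0.2585]
ee_rot: [-0.043, 0.999, 0.0, 0.001]
ft_force: [0.2, 0.4, -0.0]
finger_gap: 0.0502
grasp_force: 0.0
```

Emit:
apply_moves(offset=[[0.005,-0.0317,0],[0.005,-0.0317,0],[0.005,-0.0317,0],[0.005,-0.0317,0],[0.005,-0.0317,0],[0.005,-0.0317,0],[0.005,-0.0317,0],[0.005,-0.0317,0],[0.005,-0.0317,0],[0.005,-0.0317,0],[0.005,-0.0317,0],[0,0,0]], twist=[-0.02,0,0,0,0,0,0,0,0,0,0,0], fingers=[0.05,0.05,0.05,0.05,0.05,0.05,0.05,0.05,0.05,0.05,0.05,0.05])

```text
t: 29.63
tcp_pos: [0.4649, 0.0052, 0.2584]
ee_rot: [-0.048, 0.999, -0.001, 0.001]
ft_force: [-0.2, 1.0, -0.4]
finger_gap: 0.0497
grasp_force: 0.0
```

```bash
python3 - <<'E'
from h import *
from workcell import *
s=get_state();print(bx(s["tcp_pos"]),s["ee_rot"],s["ft_force"])
n="top";p,d=read_camera(n);P,X,ok=cloud(dict(p=p,d=d,**camera_model(n)));H,S,V=cv2.split(cv2.cvtColor(p,cv2.COLOR_BGR2HSV));v,u=np.indices(H.shape)
w=ok&(u>130)&(u<240)&(v>150)&(v<265);b=w&(H>100)&(H<130)&(S>120)&(X[...,2]>.08);print("blue",b.sum(),rect(X[b]),np.percentile(X[b][:,2],[2,98]))
k=w&(V<60)&(X[...,2]>.11);print("handle",rect(X[k]),X[k][:,2].max());r=w&((H<8)|(H>172))&(S>130)&(X[...,2]>.08);print("red",r.sum())
for n in("side","wrist"):p,d=read_camera(n);look(dict(p=p,d=d,**camera_model(n)))
E
```

```text
[-90.6   1.  258.4] [-4.75430677e-02  9.98868531e-01 -9.26780345e-04  6.74794296e-04] [-0.19867937  0.96812741 -0.42015637]
blue 1049 (array([501.7, 341.7]), array([ 69.1, 152.2]), 43.54, [[424.0, 373.0], [529.0, 263.0], [579.0, 310.0], [474.0, 421.0]]) [0.08023148 0.13547597]
handle (array([458.5, 390.4]), array([15.9, 56. ]), 42.11, [[434.0, 406.0], [471.0, 364.0], [483.0, 375.0], [446.0, 417.0]]) 0.19041243655197906
red 2
-30 58 [[8, 126], [-100, 113], [-99, 106], [-460, 37], [-455, 34], [-453, 29], [-459, 25], [-456, 19], [-456, 12], [-455, 5]]
-20 89 [[7, 132], [-99, 111], [58, 84], [57, 75], [38, 64], [30, 55], [-471, 37], [-473, 29], [-474, 23], [-471, 11]]
-10 85 [[10, 129], [-97, 111], [56, 81], [46, 74], [41, 64], [26, 56], [-481, 37], [-478, 27], [-483, 15], [-481, 5]]
0 75 [[6, 130], [-96, 109], [53, 84], [55, 76], [41, 68], [43, 60], [-493, 38], [-490, 28], [-495, 23], [-489, 13]]
10 70 [[7, 131], [-99, 113], [-105, 108], [53, 83], [51, 74], [45, 68], [43, 62], [35, 53], [-507, 39], [-505, 34]]
20 46 [[9, 128], [-105, 116], [-102, 110], [56, 86], [60, 81], [58, 75], [48,
[... 272 characters left out ...]
7, 127], [-94, 112], [-90, 106], [-80, 98], [-69, 89], [-59, 80], [-47, 69], [-34, 58], [26, 49], [19, 39]]
-10 445 [[-60, 316], [-102, 112], [-90, 106], [-80, 97], [-70, 88], [-59, 79], [-47, 69], [-32, 57], [-23, 49], [-107, 1]]
0 396 [[6, 127], [-99, 112], [-89, 107], [-83, 100], [-74, 92], [-63, 82], [-52, 74], [-40, 64], [29, 53]]
10 425 [[6, 127], [-102, 111], [-90, 106], [-81, 97], [-69, 88], [-58, 78], [-45, 67], [-31, 55], [-25, 49], [-107, -1]]
20 375 [[5, 127], [-102, 112], [-92, 107], [-83, 100], [-74, 91], [-64, 83], [-54, 74], [-43, 65], [-30, 54], [19, 39]]
30 339 [[5, 127], [-101, 112], [-105, 108], [-84, 101], [-76, 93], [-67, 86], [-57, 77], [-47, 69], [-37, 60], [-25, 49]]
```

Bin open, scoop upright (handle top at 0.190). Next I straddle the lip, offset from the sample knob, and push it shut with the outer pad.

Emit:
apply_moves(offset=[[0.012,0,0.02],[0.013,0,0.03],[0,0,0.03],[0,0,0.03],[0,0,0.025],[0,0,0.018],[0,0,0.01],[0,0,0]], twist=[0,0,0,0,0,0,0,0], fingers=[0.06,0.06,0.06,0.06,0.06,0.06,0.06,0.06])

```text
t: 30.45
tcp_pos: [0.4391, 0.0085, 0.0928]
ee_rot: [-0.051, 0.999, 0.001, -0.002]
ft_force: [-0.4, 0.0, 0.4]
finger_gap: 0.0598
grasp_force: 0.0
```

Emit:
apply_moves(offset=[[0,-0.005,0],[0,-0.006,-0.003],[0,-0.006,-0.006],[0,-0.006,-0.006],[0,-0.006,-0.006],[0,0,0]], twist=[0,0,0,0,0,0], fingers=[0.06,0.06,0.06,0.06,0.06,0.06])

```text
t: 30.95
tcp_pos: [0.4439, -0.0229, 0.1171]
ee_rot: [-0.05, 0.999, -0.001, 0.002]
ft_force: [-0.2, -0.6, 0.5]
finger_gap: 0.0601
grasp_force: 0.0
```

```bash
python3 - <<'E'
from h import *
from workcell import *
s=get_state();print(bx(s["tcp_pos"]),s["ft_force"])
for n in("side",):p,d=read_camera(n);look(dict(p=p,d=d,**camera_model(n)))
E
```

```text
[-64.5 -22.6 117.1] [-0.18483607 -0.61154287  0.45113053]
-30 68 [[-95, 168], [-38, 154], [14, 125], [-106, 112], [-459, 40], [-460, 33], [-454, 27], [-459, 23], [-460, 16], [-451, 7]]
-20 88 [[-100, 115], [59, 87], [52, 78], [47, 67], [46, 57], [25, 48], [-469, 35], [-471, 28], [-465, 20], [-468, 10]]
-10 83 [[-133, 227], [-126, 195], [-99, 113], [48, 72], [48, 62], [-483, 39], [-482, 31], [-483, 22], [-485, 14], [-478, 3]]
0 40 [[-99, 115], [-103, 111], [-101, 106], [-492, 38], [-492, 31], [-492, 27], [-496, 25], [-487, 21], [-487, 19], [-492, 13]]
10 26 [[-98, 115], [-96, 114], [-99, 112], [-99, 109], [-101, 108], [-100, 104], [-506, 41], [-504, 39], [-508, 37], [-503, 34], [-501, 33], [-503, 31], [-500, 28]]
20 19 [[4, 128], [-99, 114], [-96, 113], [-103, 111], [-106, 109], [-96, 105], [34, 63], [35, 60], [27, 44], [-11, 33]]
30 33 [[9, 130], [15, 123], [-100, 114], [-102, 111], [-99, 106], [59, 86], [52, 84], [56, 75], [47, 71], [42, 67], [42, 64]]
```

The pad passed above the bead without touching it. I go back out and lower, then push in flat before rising.

Emit:
apply_moves(offset=[[0,0,-0.01],[0,0.012,0],[0,0.012,0],[0,0.01,0.008],[0,0,0.015],[0,0,0.012],[0,0,0.001],[0,0,0]], twist=[0,0,0,0,0,0,0,0], fingers=[0.06,0.06,0.06,0.06,0.06,0.06,0.06,0.06])

```text
t: 31.67
tcp_pos: [0.4389, 0.0126, 0.0886]
ee_rot: [-0.05, 0.999, 0.0, -0.001]
ft_force: [-0.9, 0.3, 0.9]
finger_gap: 0.06
grasp_force: 0.0
```

Emit:
apply_moves(offset=[[0,-0.006,0],[0,-0.006,0],[0,-0.006,-0.001],[0,-0.006,-0.003],[0,-0.006,-0.004],[0,0,0]], twist=[0,0,0,0,0,0], fingers=[0.06,0.06,0.06,0.06,0.06,0.06])

```text
t: 32.17
tcp_pos: [0.4431, -0.0189, 0.0983]
ee_rot: [-0.049, 0.999, -0.0, 0.001]
ft_force: [0.2, 1.0, 0.7]
finger_gap: 0.0598
grasp_force: 0.0
```

```bash
python3 - <<'E'
from h import *
from workcell import *
s=get_state();print(bx(s["tcp_pos"]),s["ft_force"])
for n in("side",):p,d=read_camera(n);look(dict(p=p,d=d,**camera_model(n)))
E
```

```text
[-68.6 -22.9  98.3] [0.15139609 1.04662473 0.65087834]
-30 59 [[-41, 150], [11, 124], [-105, 118], [-98, 103], [-459, 36], [-454, 31], [-460, 27], [-460, 20], [-455, 11], [-459, 9]]
-20 84 [[-101, 112], [54, 84], [52, 75], [34, 63], [32, 53], [-474, 37], [-473, 29], [-471, 25], [-475, 14], [-468, 7]]
-10 67 [[-136, 223], [-135, 207], [-101, 140], [-98, 105], [33, 52], [-486, 35], [-477, 30], [-482, 20], [-479, 14], [-481, 7]]
0 40 [[-102, 114], [-99, 111], [-98, 107], [-494, 39], [-493, 35], [-491, 29], [-492, 27], [-494, 23], [-494, 20], [-490, 15]]
10 26 [[-96, 114], [-98, 113], [-101, 112], [-104, 111], [-99, 103], [-23, 42], [-501, 39], [-507, 38], [-502, 36], [-505, 33], [-502, 33], [-501, 29], [-502, 26]]
20 14 [[6, 127], [14, 125], [15, 124], [-97, 113], [-96, 112], [-95, 112], [-103, 111], [-99, 111], [-104, 109], [-100, 108], [-94, 108], [-102, 106], [27, 44], [-10, 31]]
30 31 [[9, 130], [4, 126], [-96, 114], [-106, 111], [-103, 105], [52, 81], [47, 73], [48, 70], [40, 68], [36, 64], [0, 22]]
```

The fingertips at this opening are too high, so they ride over the bead. I use closed fingers from outside instead, set lower.

Emit:
apply_moves(offset=[[0,0,-0.02],[0,0,-0.015],[-0.01,0.024,0],[-0.01,0.024,0],[0,0.022,0],[0,0,0],[0,0,0.02],[0,0,0.02],[0,0,0.013],[0,0,0]], twist=[0,0,0,0,0,0,0,0,0,0], fingers=[0.06,0.06,0.04,0.02,0,0,0,0,0,0])

```text
t: 33.05
tcp_pos: [0.4538, 0.0541, 0.0772]
ee_rot: [-0.05, 0.999, 0.0, -0.002]
ft_force: [-0.1, -0.1, -0.4]
finger_gap: -0.0
grasp_force: 0.0
```

Emit:
apply_moves(offset=[[0,-0.006,0],[0,-0.006,0],[0,-0.006,0],[0,-0.006,-0.001],[0,-0.006,-0.003],[0,0,0]], twist=[0,0,0,0,0,0], fingers=[0,0,0,0,0,0])

```text
t: 33.55
tcp_pos: [0.4587, 0.0256, 0.0851]
ee_rot: [-0.049, 0.999, 0.002, 0.001]
ft_force: [-2.7, 16.6, 13.3]
finger_gap: 0.0001
grasp_force: 8.5
```

```bash
python3 - <<'E'
from h import *
from workcell import *
s=get_state();print(bx(s["tcp_pos"]),s["ft_force"],s["finger_gap"])
for n in("side",):p,d=read_camera(n);look(dict(p=p,d=d,**camera_model(n)))
E
```

```text
[-111.4   -3.2   85.1] [-2.7205513  16.56532309 13.31514035] 0.00013360117117200873
-30 61 [[-136, 232], [-93, 118], [-95, 109], [-457, 41], [-458, 35], [-6, 29], [-458, 25], [-460, 20], [-456, 16], [-460, 9], [-453, 2]]
-20 115 [[-93, 195], [13, 125], [60, 90], [54, 77], [45, 69], [37, 57], [-22, 44], [-471, 30], [3, 21], [-467, 9]]
-10 84 [[7, 131], [62, 84], [50, 74], [56, 67], [44, 57], [-480, 40], [-484, 33], [-479, 24], [-477, 16], [-483, 5]]
0 63 [[62, 89], [53, 77], [49, 70], [49, 63], [39, 56], [-493, 38], [-490, 28], [-498, 24], [-489, 20]]
10 45 [[-149, 202], [-160, 185], [-151, 158], [58, 77], [48, 66], [36, 53], [-506, 41], [-505, 33], [-497, 28]]
20 5 [[-140, 232], [-143, 232], [-96, 112], [-96, 108], [-94, 107]]
30 22 [[-137, 252], [-126, 248], [-129, 241], [-129, 230], [-96, 118], [-96, 117], [-98, 115], [-99, 113], [-99, 110], [-67, 83], [-38, 58]]
```

Emit:
apply_moves(offset=[[0,0,-0.007],[0,0,-0.007],[0,-0.005,-0.004],[0,-0.006,-0.005],[0,-0.006,-0.005],[0,0,0]], twist=[0,0,0,0,0,0], fingers=[0,0,0,0,0,0])

```text
t: 34.1
tcp_pos: [0.4607, 0.0059, 0.1123]
ee_rot: [-0.049, 0.999, -0.0, 0.001]
ft_force: [0.4, -0.2, -0.4]
finger_gap: 0.0002
grasp_force: 0.0
```

```bash
python3 - <<'E'
from h import *
from workcell import *
s=get_state();print(bx(s["tcp_pos"]),s["ft_force"],s["finger_gap"])
for n in("side",):p,d=read_camera(n);look(dict(p=p,d=d,**camera_model(n)))
E
```

```text
[-91.6  -3.1 112.3] [ 0.4107526  -0.15081817 -0.37159851] 0.00020875682008118592
-30 61 [[11, 128], [-96, 117], [-65, 84], [-23, 46], [-462, 35], [-455, 32], [-458, 24], [-458, 21], [-454, 14], [-459, 9], [-451, 0]]
-20 100 [[-105, 194], [-100, 115], [62, 78], [54, 66], [-35, 57], [-26, 50], [-470, 37], [-466, 26], [-467, 16], [-469, 4]]
-10 92 [[-88, 153], [-92, 114], [62, 80], [44, 68], [51, 63], [34, 51], [-486, 32], [-483, 25], [-479, 14], [-478, 2]]
0 78 [[15, 124], [-100, 112], [-64, 82], [60, 76], [43, 67], [40, 59], [-14, 37], [-493, 32], [-492, 24], [-496, 19]]
10 63 [[-138, 215], [-94, 119], [-67, 85], [62, 77], [44, 72], [43, 62], [48, 55], [-504, 39], [-503, 32]]
20 19 [[-98, 121], [-96, 119], [-97, 116], [-99, 114], [-93, 110], [-94, 108], [-67, 84], [-39, 60], [-17, 40], [-4, 27]]
30 18 [[-97, 121], [-99, 119], [-95, 116], [-99, 113], [-99, 112], [-62, 82], [-46, 67], [-16, 38], [-1, 23]]
```

Emit:
apply_moves(offset=[[0,0,-0.004],[0,0.012,0],[0,0.014,0],[0,0.01,0.006],[0,0,0.012],[0,0,0.008],[0,0,0]], twist=[0,0,0,0,0,0,0], fingers=[0,0,0,0,0,0,0])

```text
t: 34.73
tcp_pos: [0.4554, 0.0435, 0.0876]
ee_rot: [-0.05, 0.999, 0.0, -0.002]
ft_force: [0.6, 0.2, -0.3]
finger_gap: -0.0002
grasp_force: 0.0
```

Emit:
apply_moves(offset=[[0,-0.005,0],[0,-0.006,-0.001],[0,-0.0055,-0.002],[0,-0.0055,-0.004],[0,-0.0055,-0.0045],[0,-0.0055,-0.0045],[0,-0.0055,-0.0045],[0,0,0]], twist=[0,0,0,0,0,0,0,0], fingers=[0,0,0,0,0,0,0,0])

```text
t: 35.4
tcp_pos: [0.4607, 0.0046, 0.1118]
ee_rot: [-0.05, 0.999, 0.001, 0.001]
ft_force: [-4.0, 6.5, 12.2]
finger_gap: 0.0002
grasp_force: 5.6
```

```bash
python3 - <<'E'
from h import *
from workcell import *
s=get_state();print(bx(s["tcp_pos"]),s["ft_force"],s["finger_gap"])
for n in("side",):p,d=read_camera(n);look(dict(p=p,d=d,**camera_model(n)))
E
```

```text
[-90.3  -3.2 111.8] [-3.96064006  6.52933851 12.16352818] 0.00015782333155919207
-30 78 [[-82, 136], [-78, 130], [-54, 103], [-45, 83], [-14, 46], [-453, 36], [-461, 31], [-455, 26], [-455, 19], [-454, 6]]
-20 110 [[-106, 195], [-71, 130], [-37, 75], [67, 64], [66, 58], [-17, 50], [-464, 34], [-468, 28], [-469, 19], [-470, 5]]
-10 86 [[-88, 154], [78, 76], [68, 69], [-23, 61], [45, 54], [-485, 38], [-3, 31], [-481, 26], [-477, 16], [-475, 7]]
0 81 [[67, 89], [75, 74], [61, 69], [63, 61], [53, 57], [-14, 44], [-491, 36], [-491, 26], [-497, 20]]
10 73 [[-146, 220], [-99, 155], [74, 77], [57, 70], [60, 65], [-23, 57], [-17, 48], [-503, 37], [-498, 29], [6, 18]]
20 30 [[-84, 136], [-84, 135], [-81, 130], [-82, 128], [-47, 87], [-34, 74], [-31, 68], [-20, 53], [-10, 39], [-1, 29]]
30 36 [[-76, 136], [-76, 132], [-79, 128], [-65, 111], [-47, 88], [-33, 71], [-18, 50], [-9, 36], [0, 26]]
```

Closing well (lip at z 0.136). I continue.

Emit:
apply_moves(offset=[[0,-0.0055,-0.004],[0,-0.0055,-0.004],[0,-0.0055,-0.003],[0,-0.0055,-0.003],[0,-0.0055,-0.003],[0,-0.0055,-0.002],[0,-0.0055,-0.002],[0,-0.0055,-0.001],[0,-0.0055,-0.001],[0,-0.0055,-0.001],[0,0,0]], twist=[0,0,0,0,0,0,0,0,0,0,0], fingers=[0,0,0,0,0,0,0,0,0,0,0])

```text
t: 36.37
tcp_pos: [0.4673, -0.051, 0.138]
ee_rot: [-0.05, 0.999, -0.001, 0.003]
ft_force: [-7.4, 4.5, 31.6]
finger_gap: 0.0002
grasp_force: 13.3
```

```bash
python3 - <<'E'
from h import *
from workcell import *
s=get_state();print(bx(s["tcp_pos"]),s["ft_force"],s["finger_gap"])
for n in("side",):p,d=read_camera(n);look(dict(p=p,d=d,**camera_model(n)))
E
```

```text
[-34.3  -2.  138. ] [-7.38001902  4.45504628 31.61960973] 0.0001955625084259617
-30 125 [[-24, 160], [-15, 138], [-13, 120], [-8, 97], [-6, 78], [-4, 56], [-454, 37], [-454, 28], [-461, 21], [-454, 10]]
-20 97 [[-21, 161], [-18, 142], [-14, 99], [-7, 81], [-2, 60], [-471, 41], [2, 32], [-471, 28], [-471, 20], [-469, 11]]
-10 103 [[-33, 167], [-17, 114], [-13, 91], [-3, 70], [-1, 54], [0, 40], [-2, 34], [-486, 25], [-478, 17], [-479, 3]]
0 80 [[-17, 112], [-11, 98], [-4, 83], [-7, 71], [-3, 54], [-491, 40], [-492, 35], [-498, 30], [-493, 25], [-494, 19]]
10 66 [[-17, 114], [-8, 98], [-10, 86], [-9, 74], [-6, 61], [0, 47], [-500, 38], [-504, 35], [-1, 30], [3, 23]]
20 69 [[-26, 164], [-26, 157], [-24, 147], [-13, 106], [-9, 94], [-9, 86], [-9, 70], [-2, 57], [-4, 45], [-1, 32]]
30 74 [[-27, 161], [-25, 153], [-20, 136], [-12, 118], [-12, 101], [-8, 84], [-6, 69], [-3, 53], [-4, 35], [-1, 23]]
```

Emit:
apply_moves(offset=[[0,0.008,-0.001],[0,0.012,0],[0,0.004,0.008],[0,0,0.01],[0,-0.006,0.004],[0,-0.006,0],[0,-0.005,0],[0,-0.005,0],[0,0,0]], twist=[0,0,0,0,0,0,0,0,0], fingers=[0,0,0,0,0,0,0,0,0])

```text
t: 37.17
tcp_pos: [0.4659, -0.049, 0.1131]
ee_rot: [-0.049, 0.999, -0.0, 0.0]
ft_force: [-0.2, -0.4, -0.3]
finger_gap: -0.0003
grasp_force: 0.0
```

Emit:
apply_moves(offset=[[0,-0.005,0],[0,-0.005,0],[0,-0.004,0],[0,0,0]], twist=[0,0,0,0], fingers=[0,0,0,0])

```text
t: 37.5
tcp_pos: [0.4672, -0.0626, 0.1129]
ee_rot: [-0.05, 0.999, -0.0, 0.0]
ft_force: [0.5, 0.3, -0.2]
finger_gap: -0.0001
grasp_force: 0.0
```

```bash
python3 - <<'E'
from h import *
from workcell import *
s=get_state();print(bx(s["tcp_pos"]),s["ft_force"],s["finger_gap"])
for n in("side",):p,d=read_camera(n);look(dict(p=p,d=d,**camera_model(n)))
E
```

```text
[-22.8  -3.2 112.9] [ 0.52409899  0.34632535 -0.19694408] -0.0001272425726115368
-30 123 [[-4, 163], [-1, 145], [-4, 124], [2, 100], [0, 78], [-1, 54], [0, 36], [-458, 28], [-453, 20], [-457, 7]]
-20 114 [[-11, 164], [-2, 148], [-3, 109], [-3, 89], [4, 67], [10, 45], [-473, 36], [0, 27], [-468, 21], [-467, 10]]
-10 101 [[-4, 154], [-4, 104], [-4, 88], [6, 71], [5, 53], [2, 38], [-485, 31], [-479, 25], [-481, 17], [-474, 2]]
0 77 [[-6, 108], [4, 91], [0, 80], [0, 66], [3, 50], [-496, 38], [-496, 35], [-492, 27], [-493, 25], [-490, 16]]
10 69 [[-87, 218], [-2, 104], [-7, 94], [-2, 80], [-3, 69], [5, 61], [-4, 50], [1, 39], [2, 35], [6, 28]]
20 55 [[-4, 113], [-4, 107], [1, 94], [-2, 85], [-1, 74], [-2, 64], [-2, 54], [-3, 44], [1, 31], [4, 21]]
30 85 [[-10, 165], [-3, 147], [-7, 137], [-3, 118], [-2, 104], [-2, 87], [-6, 72], [-3, 60], [2, 42], [-4, 29]]
```

It is nearly vertical now. I press on until the stop gives a force.

Emit:
apply_moves(offset=[[0,-0.005,0],[0,-0.004,0],[0,-0.003,0],[0,-0.002,0],[0,0,0]], twist=[0,0,0,0,0], fingers=[0,0,0,0,0])

```text
t: 37.97
tcp_pos: [0.4675, -0.0691, 0.1128]
ee_rot: [-0.05, 0.999, 0.007, -0.001]
ft_force: [-0.7, 45.2, 12.8]
finger_gap: 0.0
grasp_force: 22.9
```

Firm against the stop. I back off at once, rise clear, and check everything.

Emit:
apply_moves(offset=[[0,0.01,0],[0,0.02,0],[0,0.03,0],[0,0.03,0],[0,0.02,-0.03],[0,0.02,-0.03],[0,0.02,-0.03],[0,0,-0.03],[0,0,-0.03],[0,0,0]], twist=[0,0,0,0,0,0,0,0,0,0], fingers=[0,0,0,0,0,0,0,0,0,0])

```text
t: 38.8
tcp_pos: [0.4553, 0.0734, 0.2682]
ee_rot: [-0.051, 0.999, -0.001, 0.005]
ft_force: [0.8, 0.5, 0.7]
finger_gap: -0.0003
grasp_force: 0.0
```

```bash
python3 - <<'E'
from h import *
from workcell import *
s=get_state();print(s["t"],s["tcp_pos"],s["ft_force"])
for n in("side","top"):
    z=dict(zip("pd",read_camera(n)),**camera_model(n));p,X,ok=cloud(z);H,S,V=cv2.split(cv2.cvtColor(p,cv2.COLOR_BGR2HSV))
    B=(X[...,:2]-O)@np.stack([EX,EY],1)*1000;Z=X[...,2]*1000
    y=ok&(H>20)&(H<35)&(S>110)&(V>70)
    for nm,c in(("knob",-1.5),("nut",93)):
        for lo,hi in((152,170),(120,148),(60,100)):
            m=y&(abs(B[...,1]-c)<35)&(Z>lo)&(Z<hi)&(abs(B[...,0])<60)
            if m.sum()>5:print(n,nm,lo,m.sum(),"X",np.round(np.percentile(B[...,0][m],[10,50,90]),1),"zmax",Z[m].max().round())
    reds(n)
    g=ok&(V<110)&(S<90)&(Z>15)&(Z<35)&(B[...,0]>125)&(B[...,0]<240)&(B[...,1]>0)&(B[...,1]<150)
    print("block",g.sum(),rect(X[g]) if g.sum()>9 else 0)
z=np.load("top0.npz");p,X,ok=cloud(z);H,S,V=cv2.split(cv2.cvtColor(p,cv2.COLOR_BGR2HSV));B=(X[...,:2]-O)@np.stack([EX,EY],1)*1000;Z=X[...,2]*1000
g=ok&(V<110)&(S<90)&(Z>15)&(Z<35)&(B[...,0]>125)&(B[...,0]<240)&(B[...,1]>0)&(B[...,1]<150);print("block0",g.sum(),rect(X[g]))
E
```

```text
38.8 [0.4552656  0.07341295 0.26817534] [0.78874991 0.47607893 0.7324324 ]
side knob 152 114 X [-4.9 -1.4  4.2] zmax 165.0
side knob 120 99 X [-1.3  1.9  6.1] zmax 148.0
side knob 60 292 X [-1.5  1.8  5.4] zmax 100.0
side nut 152 108 X [-6.4 -3.3  1.3] zmax 166.0
side nut 120 116 X [-3.4  0.5  4.5] zmax 148.0
side nut 60 275 X [-2.5  0.4  3.7] zmax 100.0
side px [320. 154.] area 54 X,ly,z [ 79.9   1.5 150.4] z90 156.0
side px [382. 186.] area 468 X,ly,z [ 136.7 -175.2   25.3] z90 33.0
side px [369. 230.] area 352 X,ly,z [ -48.  -163.2   10.2] z90 13.0
side px [343. 268.] area 52 X,ly,z [-221.4 -118.    15.1] z90 17.0
side px [325. 334.] area 57 X,ly,z [-450.8 -115.3   34.4] z90 41.0
block 0 0
top knob 152 140 X [-2.1  2.1  6.9] zmax 169.0
top knob 60 28 X [1.5 2.1 2.6] zmax 93.0
top nut 152 144 X [-3.7  0.6  5.4] zmax 169.0
top nut 60 27 X [-0.2  0.4  0.9] zmax 93.0
top px [378. 222.] area 81 X,ly,z [ 86.    0.4 153.9] z90 158.0
top px [402. 295.] area 734 X,ly,z [ 147.9 -178.6   30.9] z90 35.0
top px [324. 295.] area 474 X,ly,z [ -43.6 -163.8   11.2] z90 15.0
top px [166. 292.] area 26 X,ly,z [-453.1 -127.1   39.6] z90 43.0
top px [191. 304.] area 44 X,ly,z [-390.7 -164.4   37.9] z90 41.0
block 158 (array([ 567.2, -293.4]), array([ 47.1, 140.9]), 89.23, [[496.0, -316.0], [637.0, -318.0], [638.0, -271.0], [497.0, -269.0]])
block0 160 (array([ 567.3, -295.7]), array([140.6,  47.6]), 1.82, [[496.0, -274.0], [498.0, -322.0], [638.0, -317.0], [637.0, -270.0]])
```

```bash
python3 -c "
from workcell import *
print(sign_off())"
```

```text
the job is handed in; nothing more can be done
None
```

I poured all the red knobs into the knob bin and pushed it fully shut, set the scoop back upright and empty on the carton, and left the nut bin shut and the dark block where it lay. I handed the job in at about 39 s of the 64 s; the last check found no knobs anywhere else, though the seven were never counted one by one, and I briefly pressed the front at 45 N with the fingertips when shutting the bin.

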